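# Rake a heap of rock chips into an even drying layer

## Task

Take the rake from its caddy by the handle and, keeping its tines lightly on the bed plate of the drying station as you draw it along, spread the heap of rock chips over the whole bed in an even single layer: all eight lying flat, none on another, at least two in each third of the bed's length. The bed sits on a load cell and may slope a little, so follow it by feel and never press on it with more than 10 N; move the chips only with the rake, not with the gripper, and leave the glassware and crucible alone. Then stand the rake back upright in its caddy and let go.

Things in the scene. Friction and masses are not known exactly. Their poses are not given: they have to be found in the camera images.
- station: White open-topped drying station fixed to the bench, level: frame 176 (x) by 306 (y, long way) by 52 mm high, walls 11 mm, grey control box 50 x 130 x 46 mm on its +x side. Origin: centre of its underside, z up. The bed plate lies inside. The chips are heaped at the -y end; the +y end is empty. The thirds of the bed are divided at y = -46 and +46 mm.
- bed (a joint): Aluminium bed plate in the station, 148 (x) by 278 mm (y), centred. Height and slope are not measured: at the heap its top is 26 to 38 mm above the station's underside, and along y it runs level, up or down by up to 0.045 rad (far end 11 mm). It rides on stiff springs (12 N/mm) on a load cell: 10 N at most. Value: how far it is pushed down (m), about 0 with the chips on.
- rake_grip (a point): Upright rake: point on its axis, 80 mm above the tine tips, z up. Wooden handle 26 (x) by 22 (y) mm, 38 to 120 mm above the tips. Steel head 42 mm wide (x), 12 mm thick (y): bar 26 to 38 mm above the tips, four tines 6 x 12 mm with 6 mm gaps. Same after a half turn. About 0.12 kg. Starts standing in the caddy.
- caddy: Grey rake caddy fixed to the bench: foot 110 x 90 x 5 mm with an open-topped socket in its middle, inside 52 (x) by 20 (y) mm, walls 6 mm, floor 6 mm and rim 35 mm above the bench. Origin: centre of its underside, z up. The rake's x lies along its x (either way); when home its tips stand on the socket floor, the handle point 86 mm above the bench.
- beaker: Glass beaker, 68 mm wide, 85 mm high, standing on the bench; not to be disturbed. Origin: centre of its underside.
- jar: Amber jar, 60 mm wide, 80 mm high, standing on the bench; not to be disturbed. Origin: centre of its underside.
- crucible: White ceramic crucible, 52 mm wide, 35 mm high, standing on the bench; not to be disturbed. Origin: centre of its underside.
- chip0_mid (a point): Grey rock chip, a faceted tablet 24 to 27 mm across, 14 mm thick, about 18 g; its centre, z through its thickness. Starts in the heap's lower layer (two rows of three: rows 30 mm apart along the station's y, columns 32 mm apart along its x, the grid turned by up to 0.12 rad).
- chip1_mid (a point): Grey rock chip, a faceted tablet 24 to 27 mm across, 14 mm thick, about 18 g; its centre, z through its thickness. Starts in the heap's lower layer (two rows of three: rows 30 mm apart along the station's y, columns 32 mm apart along its x, the grid turned by up to 0.12 rad).
- chip2_mid (a point): Grey rock chip, a faceted tablet 24 to 27 mm across, 14 mm thick, about 18 g; its centre, z through its thickness. Starts in the heap's lower layer (two rows of three: rows 30 mm apart along the station's y, columns 32 mm apart along its x, the grid turned by up to 0.12 rad).
- chip3_mid (a point): Grey rock chip, a faceted tablet 24 to 27 mm across, 14 mm thick, about 18 g; its centre, z through its thickness. Starts in the heap's lower layer (two rows of three: rows 30 mm apart along the station's y, columns 32 mm apart along its x, the grid turned by up to 0.12 rad).
- chip4_mid (a point): Grey rock chip, a faceted tablet 24 to 27 mm across, 14 mm thick, about 18 g; its centre, z through its thickness. Starts in the heap's lower layer (two rows of three: rows 30 mm apart along the station's y, columns 32 mm apart along its x, the grid turned by up to 0.12 rad).
- chip5_mid (a point): Grey rock chip, a faceted tablet 24 to 27 mm across, 14 mm thick, about 18 g; its centre, z through its thickness. Starts in the heap's lower layer (two rows of three: rows 30 mm apart along the station's y, columns 32 mm apart along its x, the grid turned by up to 0.12 rad).
- chip6_mid (a point): Grey rock chip, a faceted tablet 24 to 27 mm across, 14 mm thick, about 18 g; its centre, z through its thickness. Starts on top of the heap, across the two chips of one column (the -x one).
- chip7_mid (a point): Grey rock chip, a faceted tablet 24 to 27 mm across, 14 mm thick, about 18 g; its centre, z through its thickness. Starts on top of the heap, across the two chips of one column (the middle one).
Mind the look-alikes: they are no part of the job. Leave any blue, brown or pink look-alike of the part that bears chip2_mid alone.

How it is judged (in metres and radians):
On the way, in this order (a step that is already met when the one before it is completed fails the run):
1. the rake is lifted out of its caddy (z of rake_grip in the frame of caddy above 0.12 m), for 0.1 s.
2. the rake's tines are set on the plate at the heap's end of the bed (contact force between rake and bed above 0.5 N and y of rake_grip in the frame of station below -0.045 m), for 0.1 s.
3. the rake, in the middle or far third of the bed, is drawn along with its tines bearing on the plate (contact force between rake and bed above 0.5 N and linear speed of rake above 0.005 m/s and y of rake_grip in the frame of station above -0.02 m), for 0.2 s.
4. the chips lie in one even layer: flat, none on another, at least two in each third of the bed (x of chip0_mid in the frame of station between -0.077 and 0.077 m and x of chip1_mid in the frame of station between -0.077 and 0.077 m and x of chip2_mid in the frame of station between -0.077 and 0.077 m and x of chip3_mid in the frame of station between -0.077 and 0.077 m and x of chip4_mid in the frame of station between -0.077 and 0.077 m and x of chip5_mid in the frame of station between -0.077 and 0.077 m and x of chip6_mid in the frame of station between -0.077 and 0.077 m and x of chip7_mid in the frame of station between -0.077 and 0.077 m and y of chip0_mid in the frame of station between -0.142 and 0.142 m and y of chip1_mid in the frame of station between -0.142 and 0.142 m and y of chip2_mid in the frame of station between -0.142 and 0.142 m and y of chip3_mid in the frame of station between -0.142 and 0.142 m and y of chip4_mid in the frame of station between -0.142 and 0.142 m and y of chip5_mid in the frame of station between -0.142 and 0.142 m and y of chip6_mid in the frame of station between -0.142 and 0.142 m and y of chip7_mid in the frame of station between -0.142 and 0.142 m and z of each of chip0_mid, chip1_mid, chip2_mid, chip3_mid, chip4_mid, chip5_mid, chip6_mid, chip7_mid in the frame of station below 0.06 m and (angle between chip0_mid's own z axis and vertical below 0.35 rad or angle between chip0_mid's own z axis and vertical above 2.79 rad) and (angle between chip1_mid's own z axis and vertical below 0.35 rad or angle between chip1_mid's own z axis and vertical above 2.79 rad) and (angle between chip2_mid's own z axis and vertical below 0.35 rad or angle between chip2_mid's own z axis and vertical above 2.79 rad) and (angle between chip3_mid's own z axis and vertical below 0.35 rad or angle between chip3_mid's own z axis and vertical above 2.79 rad) and (angle between chip4_mid's own z axis and vertical below 0.35 rad or angle between chip4_mid's own z axis and vertical above 2.79 rad) and (angle between chip5_mid's own z axis and vertical below 0.35 rad or angle between chip5_mid's own z axis and vertical above 2.79 rad) and (angle between chip6_mid's own z axis and vertical below 0.35 rad or angle between chip6_mid's own z axis and vertical above 2.79 rad) and (angle between chip7_mid's own z axis and vertical below 0.35 rad or angle between chip7_mid's own z axis and vertical above 2.79 rad) and horizontal distance between chip0_mid and chip1_mid above 0.018 m and horizontal distance between each of chip0_mid, chip1_mid and chip2_mid above 0.018 m and horizontal distance between each of chip0_mid, chip1_mid, chip2_mid and chip3_mid above 0.018 m and horizontal distance between each of chip0_mid, chip1_mid, chip2_mid, chip3_mid and chip4_mid above 0.018 m and horizontal distance between each of chip0_mid, chip1_mid, chip2_mid, chip3_mid, chip4_mid and chip5_mid above 0.018 m and horizontal distance between each of chip0_mid, chip1_mid, chip2_mid, chip3_mid, chip4_mid, chip5_mid and chip6_mid above 0.018 m and horizontal distance between each of chip0_mid, chip1_mid, chip2_mid, chip3_mid, chip4_mid, chip5_mid, chip6_mid and chip7_mid above 0.018 m and ((y of any of chip0_mid, chip1_mid, chip2_mid, chip3_mid in the frame of station below -0.042 m and y of any of chip4_mid, chip5_mid, chip6_mid, chip7_mid in the frame of station below -0.042 m) or (y of any of chip0_mid, chip1_mid in the frame of station below -0.042 m and y of any of chip2_mid, chip3_mid in the frame of station below -0.042 m) or (y of any of chip4_mid, chip5_mid in the frame of station below -0.042 m and y of any of chip6_mid, chip7_mid in the frame of station below -0.042 m) or y of each of chip0_mid, chip1_mid in the frame of station below -0.042 m or y of each of chip2_mid, chip3_mid in the frame of station below -0.042 m or y of each of chip4_mid, chip5_mid in the frame of station below -0.042 m or y of each of chip6_mid, chip7_mid in the frame of station below -0.042 m) and (((y of chip0_mid in the frame of station between -0.051 and 0.051 m or y of chip1_mid in the frame of station between -0.051 and 0.051 m or y of chip2_mid in the frame of station between -0.051 and 0.051 m or y of chip3_mid in the frame of station between -0.051 and 0.051 m) and (y of chip4_mid in the frame of station between -0.051 and 0.051 m or y of chip5_mid in the frame of station between -0.051 and 0.051 m or y of chip6_mid in the frame of station between -0.051 and 0.051 m or y of chip7_mid in the frame of station between -0.051 and 0.051 m)) or ((y of chip0_mid in the frame of station between -0.051 and 0.051 m or y of chip1_mid in the frame of station between -0.051 and 0.051 m) and (y of chip2_mid in the frame of station between -0.051 and 0.051 m or y of chip3_mid in the frame of station between -0.051 and 0.051 m)) or ((y of chip4_mid in the frame of station between -0.051 and 0.051 m or y of chip5_mid in the frame of station between -0.051 and 0.051 m) and (y of chip6_mid in the frame of station between -0.051 and 0.051 m or y of chip7_mid in the frame of station between -0.051 and 0.051 m)) or (y of chip0_mid in the frame of station between -0.051 and 0.051 m and y of chip1_mid in the frame of station between -0.051 and 0.051 m) or (y of chip2_mid in the frame of station between -0.051 and 0.051 m and y of chip3_mid in the frame of station between -0.051 and 0.051 m) or (y of chip4_mid in the frame of station between -0.051 and 0.051 m and y of chip5_mid in the frame of station between -0.051 and 0.051 m) or (y of chip6_mid in the frame of station between -0.051 and 0.051 m and y of chip7_mid in the frame of station between -0.051 and 0.051 m)) and ((y of any of chip0_mid, chip1_mid, chip2_mid, chip3_mid in the frame of station above 0.042 m and y of any of chip4_mid, chip5_mid, chip6_mid, chip7_mid in the frame of station above 0.042 m) or (y of any of chip0_mid, chip1_mid in the frame of station above 0.042 m and y of any of chip2_mid, chip3_mid in the frame of station above 0.042 m) or (y of any of chip4_mid, chip5_mid in the frame of station above 0.042 m and y of any of chip6_mid, chip7_mid in the frame of station above 0.042 m) or y of each of chip0_mid, chip1_mid in the frame of station above 0.042 m or y of each of chip2_mid, chip3_mid in the frame of station above 0.042 m or y of each of chip4_mid, chip5_mid in the frame of station above 0.042 m or y of each of chip6_mid, chip7_mid in the frame of station above 0.042 m)), for 0.2 s.
At the end, for the whole second after the job is handed in: All 8 chips lie flat (within 0.35 rad) on the bed, centres at least 18 mm apart seen from above, at least two in each third of its length (within 4 mm of a dividing line counts for either); the rake stands at rest in its socket, tips within 6 mm of the floor, tilted under 0.35 rad (all of step 4 and x of rake_grip in the frame of caddy between -0.03 and 0.03 m and y of rake_grip in the frame of caddy between -0.03 and 0.03 m and z of rake_grip in the frame of caddy below 0.092 m and angle between rake_grip's own z axis and vertical below 0.35 rad and linear speed of rake below 0.02 m/s); the robot touches nothing.
It fails at once if the rake pressed on the bed with more than 10 N (contact force between rake and bed above 10 N).
It fails at once if a chip touched with the gripper (contact force between the arm and chip0 above 0.5 N or contact force between the arm and chip1 above 0.5 N or contact force between the arm and chip2 above 0.5 N or contact force between the arm and chip3 above 0.5 N or contact force between the arm and chip4 above 0.5 N or contact force between the arm and chip5 above 0.5 N or contact force between the arm and chip6 above 0.5 N or contact force between the arm and chip7 above 0.5 N).
It fails at once if the beaker, jar or crucible moved by more than 20 mm or tipped (distance of any of beaker, jar, crucible from where it was at the start of the episode above 0.02 m or angle between any of beaker, jar, crucible's own z axis and vertical above 0.3 rad).
It also fails if it takes over 72 s, if anything falls off the work surface, if the arm or the gripper's body presses on something with over 40 N, if the wrist force passes 120 N, or if a joint passes its speed limit or range.

## Robot

A 6-joint arm with a two-finger parallel gripper is mounted at the origin on the work surface. World frame = base frame: x ahead of the robot, y to its left, z up, the work surface at z = 0. Lengths are in m, angles in degrees, forces in N, time in s.
With the tool pointing down it reaches from about 0.375 to 0.9 m from the base axis. Payload 3.1 kg.
Tool frame: the origin (TCP) lies midway between the tips of the shut fingers; the grasp point (between the pads) lies bot.hold_point_z behind it (bot.hold_point_z is the distance from the TCP to the grasp point, in m); z points along the fingers, y is the direction in which the jaws open and shut (so a half turn about z gives the same grasp; the last joint's range is limited). The gripper opens to 87 mm and grips with 3 to 60 N. Pads are 19 mm wide; open, the fingers measure 117 mm over their backs; the gripper's body (75 mm by 190 mm) begins 51 mm behind the grasp point.
Start: joints at [60.648, 30.224, 82.088, -0, 67.689, -10.227], TCP at [0.205, 0.59, 0.223] pointing down, gripper open.
Joint ranges: [-176.69, 176.69], [-43.24, 126.21], [12.49, 139.97], [-82, 262], [0, 151.66], [-163.58, 163.58]. Speed limits (degrees/s): [159.86, 159.86, 180, 180, 180, 180].

## Interface

Orientations are given as a 3x3 rotation matrix whose columns are the frame's x, y, z axes.
In Python, from rig import bot, vision, hand_in gives the robot as it stands. The module is installed in compiled form; this text tells all that it offers.
- The arm moves only by the shell command python3 -m handwheel 'ROWS'. ROWS is JSON, a list of rows, each an object of numbers: "hand": the gripper's target within -1 to 1 (fully open at 1, half-way at 0, shut at -1); "dx", "dy", "dz": the shift along the world's x, y, z in cm; "wx", "wy", "wz": the turn, a rotation vector about the world's x, y, z in rad. In form: [{"hand": .., "dx": .., "dy": .., "dz": .., "wx": .., "wy": .., "wz": ..}, ...]. A call has 1 to 10 rows; each row shifts and turns the commanded pose from where the row before left it; what a row does not reach is not made up. A row lasts 1/10 s, in which the tool goes at most 50 mm and 8.59 degrees, less where a joint would pass 70% of its speed; a pose out of reach is approached as far as the arm can. A call with a gripper value outside its range is refused whole. The fingers move at their own pace and stop on an object; the grip force is fixed at half the most. Time passes only in rows, so rows that do not move let the fingers close. It gives the time, the measured TCP pose, the force and the opening at its end, in the units of the state.
- bot.read_state(): the state, without advancing time (a new reading comes with each control period).
- vision.capture(name): name is "scene" or "top" or "wrist"; returns (picture, depth): 480x640x3 uint8, red, green, blue; 480x640 float32, m along the optical axis (not along the pixel's ray), 0 where there is no reading.
- vision.get_calibration(name): a dict with "fx", "fy", "cx", "cy" (pixels), "rvec" (rotation vector, rad) and "tvec" (3), from world to camera coordinates, as OpenCV has them. Camera axes: x right, y down, z forward; pixel columns grow to the right and rows downward; lengths in m; the calibration is good to about 2 mm. A picture is of the moment at which its call begins: read the wrist's pose just before it. get_calibration takes no time and is no camera call; for the wrist camera it gives the pose at the moment of the call.
- hand_in(): hands the job in, once; it reports no verdict.
The state is a dict: "time_s": time; "joint_positions": joint angles; "qvel": joint speeds; "tau": joint torques, N m; "position": TCP position; "tcp_rot": TCP orientation; "force": force on the tool from outside, world axes, zero at the start; "moment": the same for the moment, N m; "opening": opening from 0.0 (shut) to 1.0 (fully open).
Only numpy, scipy, OpenCV 4.12 (cv2) and the standard library are available. Lean on these libraries where they do the work, as an engineer would, in place of code of your own. Each camera call takes 0.05 s, during which the arm holds its last target.

## Working session

There is one attempt and no reset: what is moved stays moved. The work goes in short steps, Python scripts to look and compute and a shell command to move; the robot and the scene stay as the last step left them, time stands still between calls to the robot, and variables do not carry over. Pictures are saved under pics/ and viewed, and the job is handed in when it is done.

```bash
mkdir -p pics; ls; python3 - <<'E'
from rig import bot, vision
import cv2,numpy as np
s=bot.read_state(); print(s, bot.hold_point_z)
for n in ["scene","top","wrist"]:
    p,d=vision.capture(n); cv2.imwrite(f"pics/{n}0.png",p[:,:,::-1]); np.savez(f"pics/{n}0.npz",p=p,d=d)
    c=vision.get_calibration(n); print(n,c)
E
```

```text
pics
{'time_s': 0.0, 'joint_positions': array([ 6.06477683e+01,  3.02763211e+01,  8.21569490e+01,  2.44960906e-04,
        6.76896343e+01, -1.02269503e+01]), 'qvel': array([-0.01284482,  0.11086016,  0.04051684,  0.01267072, -0.08511083,
        0.02011908]), 'tau': array([-3.53522619e-04, -4.40043819e+01, -1.76588559e+01,  6.33081933e-02,
        5.83057653e-02, -1.45943736e-04]), 'position': array([0.20437143, 0.58986011, 0.22159688]), 'tcp_rot': array([[-9.44803701e-01,  3.27635244e-01, -1.05491833e-03],
       [ 3.27636716e-01,  9.44801934e-01, -1.86776425e-03],
       [ 3.84743482e-04, -2.11030055e-03, -9.99997699e-01]]), 'force': array([-0.08612288, -0.35346501,  0.28649601]), 'moment': array([-0.01000255, -0.02388475, -0.00289814]), 'opening': 1.0034321792889351} 0.0187
scene {'fx': 621.6272046918936, 'fy': 621.6272046918936, 'cx': 329.2527230107967, 'cy': 230.44628985272084, 'rvec': array([ 2.27949654,  1.30928394, -0.38872003]), 'tvec': array([-0.27449972, -0.3773107 ,  1.66439686])}
top {'fx': 581.4199700582344, 'fy': 581.4199700582344, 'cx': 316.5198024272551, 'cy': 242.5621550400454, 'rvec': array([ 2.18342122, -2.18212457,  0.06275256]), 'tvec': array([0.00157161, 0.5644848 , 1.01460441])}
wrist {'fx': 378.8894586095215, 'fy': 378.8894586095215, 'cx': 317.1345868383561, 'cy': 242.57850151197692, 'rvec': array([-2.34354411, -1.66905148, -0.25820081]), 'tvec': array([-0.62407419, -0.03565391,  0.39174497])}
```

View pics/top0.png

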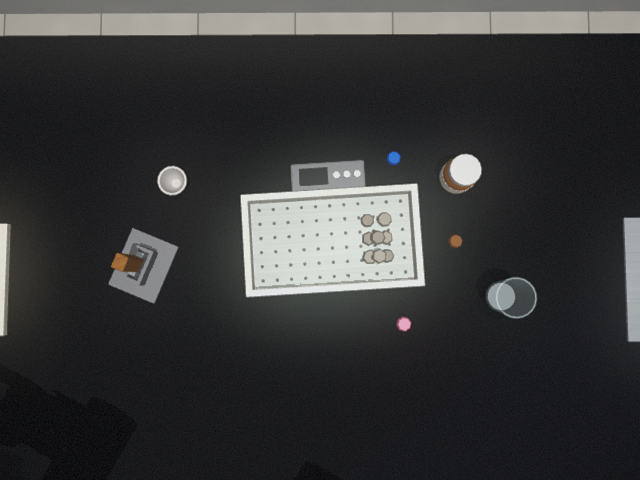

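View pics/scene0.png

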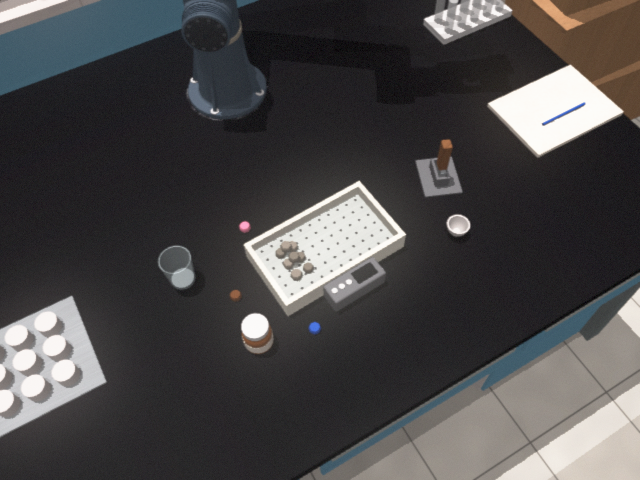

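View pics/wrist0.png

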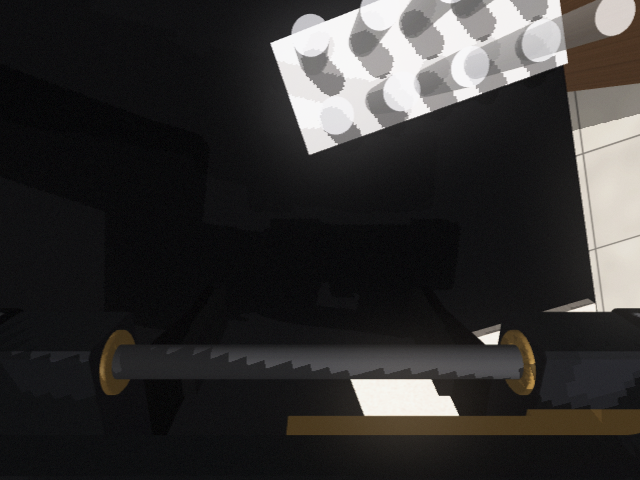

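The top view is shown with world +x up and +y left. It shows:
- the station at about (335,240), with the heap at (377,238) on its right (-y) end
- the caddy at (143,265), with the brown rake handle leaning outward by perspective
- the crucible at (172,180), jar at (461,173) and beaker at (514,297)
- look-alike chips in blue (394,158), brown (456,241) and pink (404,324), all outside the station and to be left alone

```bash
cat > h.py <<'E'
import numpy as np, cv2
from rig import bot, vision
def cal(n):
    c=vision.get_calibration(n); R,_=cv2.Rodrigues(np.array(c["rvec"],float)); return c,R,np.array(c["tvec"],float)
def ray(n,uv,z,C=None):
    c,R,t=C or cal(n); uv=np.atleast_2d(uv).astype(float)
    d=np.c_[(uv[:,0]-c["cx"])/c["fx"],(uv[:,1]-c["cy"])/c["fy"],np.ones(len(uv))]@R
    o=-R.T@t; k=(z-o[2])/d[:,2]; return o+k[:,None]*d
def cloud(n,d,C=None):
    c,R,t=C or cal(n); v,u=np.mgrid[:480,:640]
    P=np.stack([(u-c["cx"])/c["fx"]*d,(v-c["cy"])/c["fy"]*d,d],-1)
    W=(P-t)@R; W[d==0]=np.nan; return W
def proj(n,P,C=None):
    c,R,t=C or cal(n); p=np.atleast_2d(P)@R.T+t
    return np.c_[p[:,0]/p[:,2]*c["fx"]+c["cx"],p[:,1]/p[:,2]*c["fy"]+c["cy"]]
E
python3 - <<'E'
from h import *
f=np.load("pics/top0.npz");p,d=f["p"],f["d"]; W=cloud("top",d)
hsv=cv2.cvtColor(p,cv2.COLOR_RGB2HSV)
z=W[...,2]
# station rim
m=((z>0.044)&(z<0.06)&(p.min(2)>150)).astype(np.uint8); m[:, :200]=0; m[:,430:]=0
cs,_=cv2.findContours(m,cv2.RETR_EXTERNAL,2); c=max(cs,key=cv2.contourArea)
r=cv2.minAreaRect(c); b=cv2.boxPoints(r); print("station px",r); Q=ray("top",b,0.052); print(Q.round(4), Q.mean(0), [np.linalg.norm(Q[i]-Q[i-1]).round(4) for i in range(4)])
# caddy foot
m=((p.max(2)>60)&(hsv[...,1]<60)).astype(np.uint8); m[:,:90]=0; m[:,190:]=0;m[:215]=0;m[320:]=0
br=((hsv[...,1]>110)&(p[...,0]>60)).astype(np.uint8); br[:,:90]=0; br[:,190:]=0;br[:215]=0;br[320:]=0
cs,_=cv2.findContours(m|br,cv2.RETR_EXTERNAL,2); c=cv2.convexHull(max(cs,key=cv2.contourArea))
r=cv2.minAreaRect(c); b=cv2.boxPoints(r); print("caddy",r); Q=ray("top",b,0.005); print(Q.round(4),Q.mean(0),[np.linalg.norm(Q[i]-Q[i-1]).round(4) for i in range(4)])
P=W[br>0]; print("rake top", np.nanmax(P[:,2])); 
v,u=np.where(br&(z>0.11)); b=cv2.minAreaRect(np.c_[u,v].astype(np.float32)); print(b); print(ray("top",b[0],0.126), ray("top",cv2.boxPoints(b),.126))
q=np.nanmedian(W[60:100,100:300].reshape(-1,3),0); print("bench",q)
for nm,uv,zz in [("cruc",(172,180),.035),("jar",(465,169),.08),("beak",(516,298),.085)]: print(nm,ray("top",uv,zz))
i=p[205:300,85:195]; cv2.imwrite("pics/cad.png",cv2.resize(i[...,::-1],None,fx=5,fy=5))
i=p[180:300,235:435]; cv2.imwrite("pics/st.png",cv2.resize(i[...,::-1],None,fx=4,fy=4))
E
```

```text
station px ((331.24749755859375, 230.61093139648438), (120.37939453125, 178.642578125), 86.37850952148438)
[[ 0.6777  0.1375  0.052 ]
 [ 0.6972 -0.1717  0.052 ]
 [ 0.4896 -0.1825  0.052 ]
 [ 0.47    0.1224  0.052 ]] [ 0.58362331 -0.02359018  0.052     ] [np.float64(0.2083), np.float64(0.3098), np.float64(0.2079), np.float64(0.3055)]
caddy ((140.8636932373047, 264.37957763671875), (55.265865325927734, 62.65152359008789), 23.025493621826172)
[[0.4935 0.3859 0.005 ]
 [0.5977 0.344  0.005 ]
 [0.5585 0.2511 0.005 ]
 [0.4549 0.2934 0.005 ]] [0.52611662 0.31859398 0.005     ] [np.float64(0.1003), np.float64(0.1123), np.float64(0.1009), np.float64(0.1119)]
rake top 0.13028353584437552
((121.05001068115234, 261.8500061035156), (17.076295852661133, 16.127614974975586), 18.43494987487793)
[[0.52639292 0.31255164 0.126     ]] [[0.51849315 0.32939603 0.126     ]
 [0.54291216 0.32182918 0.126     ]
 [0.53429897 0.29569384 0.126     ]
 [0.50991607 0.30329793 0.126     ]]
bench [8.67751841e-01 2.18545820e-01 1.66496505e-04]
cruc [[0.67411477 0.25719753 0.035     ]]
jar [[ 0.68450109 -0.24838696  0.08      ]]
beak [[ 0.46858979 -0.3275153   0.085     ]]
```

```bash
sleep 1; ls pics
```

```text
cad.png
scene0.npz
scene0.png
st.png
top0.npz
top0.png
wrist0.npz
wrist0.png
```

View pics/cad.png

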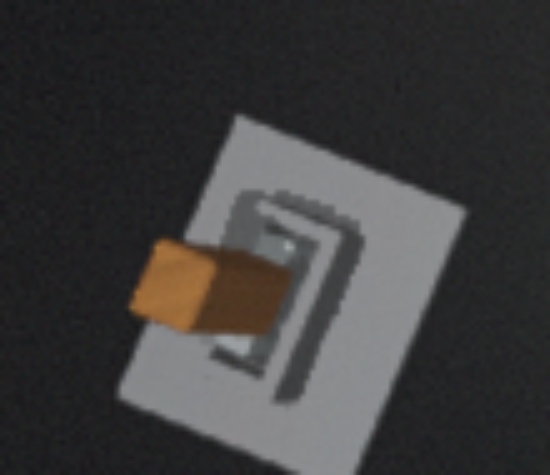

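View pics/st.png

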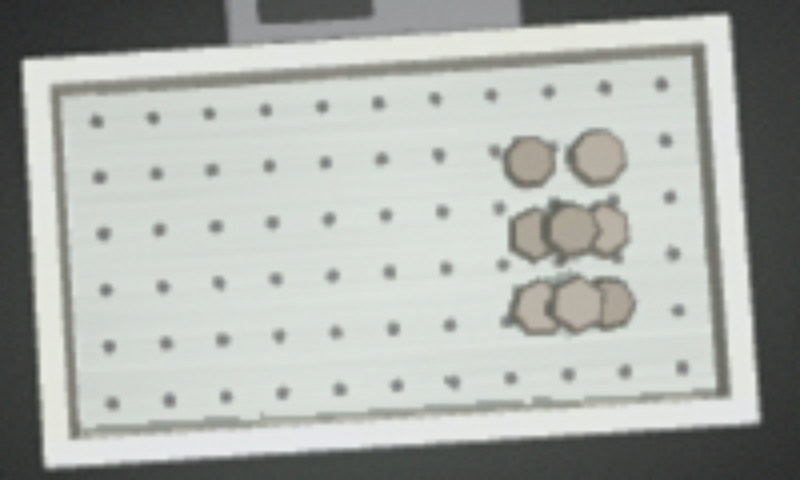

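```bash
python3 - <<'E'
from h import *
f=np.load("pics/top0.npz");p,d=f["p"],f["d"]; W=cloud("top",d); z=W[...,2]
Q=ray("top",[(240.5,195),(417,183.75),(425,286),(246.25,296.75)],0.052)
ys=(Q[0]+Q[3]-Q[1]-Q[2]); c=Q.mean(0); print("station",Q.round(4),c,np.degrees(np.arctan2(-ys[0],ys[1])),[np.linalg.norm(Q[i]-Q[i-1]).round(4) for i in range(4)])
g=p.min(2); hsv=cv2.cvtColor(p,cv2.COLOR_RGB2HSV)
m=((p.max(2)>55)&(z<0.012)&(z>-0.01)).astype(np.uint8); m[:,:90]=0; m[:,190:]=0;m[:215]=0;m[330:]=0
m=cv2.morphologyEx(m,cv2.MORPH_OPEN,np.ones((3,3)))
cs,_=cv2.findContours(m,cv2.RETR_EXTERNAL,2); h=cv2.convexHull(np.vstack([x for x in cs if cv2.contourArea(x)>30]))
r=cv2.minAreaRect(h);b=cv2.boxPoints(r);Q=ray("top",b,0.005);print("caddy",b.round(1),Q.round(4),Q.mean(0),[np.linalg.norm(Q[i]-Q[i-1]).round(4) for i in range(4)])
e=[Q[i]-Q[i-1] for i in range(4)]; l=max(e,key=np.linalg.norm); print("cad x dir ang",np.degrees(np.arctan2(l[1],l[0])))
# handle top from scene
f=np.load("pics/scene0.npz");ps,ds=f["p"],f["d"]; Ws=cloud("scene",ds)
hs=cv2.cvtColor(ps,cv2.COLOR_RGB2HSV); br=(hs[...,1]>100)&(hs[...,0]<25)&(Ws[...,2]>.05)&(Ws[...,2]<.135); br[:,:420]=0;br[:,470:]=0;br[:130]=0;br[200:]=0
P=Ws[br]; 
for a in np.arange(.05,.13,.02):
    q=P[(P[:,2]>a)&(P[:,2]<a+.02)]; 
    if len(q): print("handle scene z",a,q.mean(0),q.min(0),q.max(0),len(q))
# bed plane, chip tops in station frame from top
th=np.arctan2(-ys[0],ys[1]); R=np.array([[np.cos(th),-np.sin(th)],[np.sin(th),np.cos(th)]]); L=(W[...,:2]-c[:2])@R
np.savez("st.npz",c=c[:2],th=th)
for y0 in np.arange(-.13,.13,.02):
    k=(np.abs(L[...,0])<.06)&(L[...,1]>y0)&(L[...,1]<y0+.02)&(g>150)&(z<.06); print(round(y0+.01,2),np.median(z[k]).round(4),end=" ")
k=(np.abs(L[...,0])<.07)&(np.abs(L[...,1])<.13)&(z>.02)&(g<190)&(hsv[...,1]>20); 
mm=k.astype(np.uint8); n,lb,stt,ce=cv2.connectedComponentsWithStats(mm)
for i in range(1,n):
    if stt[i,4]>20: w=np.median(z[lb==i]); q=(ray("top",ce[i],w)[0,:2]-c[:2])@R; print("\nchipblob",ce[i],stt[i,4],w,q)
E
```

```text
station [[ 0.6448  0.1334  0.052 ]
 [ 0.6643 -0.1721  0.052 ]
 [ 0.4879 -0.1839  0.052 ]
 [ 0.4693  0.1218  0.052 ]] [ 0.56655873 -0.02520365  0.052     ] 3.5679037873472033 [np.float64(0.1759), np.float64(0.3061), np.float64(0.1767), np.float64(0.3062)]
caddy [[107.  284.3]
 [131.8 226.4]
 [178.7 246.4]
 [153.8 304.4]] [[0.4901 0.3789 0.005 ]
 [0.5947 0.3364 0.005 ]
 [0.5583 0.2508 0.005 ]
 [0.4542 0.2937 0.005 ]] [0.52434587 0.31496369 0.005     ] [np.float64(0.0924), np.float64(0.1129), np.float64(0.093), np.float64(0.1126)]
cad x dir ang -22.09178242248184
handle scene z 0.05 [0.53351207 0.30923203 0.06062397] [0.51395164 0.30287334 0.05012334] [0.54284908 0.31865928 0.06998753] 58
handle scene z 0.07 [0.53355438 0.30928231 0.08035242] [0.51443425 0.30190118 0.07009087] [0.54327953 0.31915338 0.08998996] 61
handle scene z 0.09000000000000001 [0.53461369 0.30959851 0.10041682] [0.51509819 0.30069752 0.09002396] [0.54403936 0.3197579  0.1099068 ] 64
handle scene z 0.11000000000000001 [0.53072791 0.31395542 0.12200214] [0.51441083 0.30168108 0.1102665 ] [0.54504562 0.32930834 0.12952811] 133
-0.12 0.031 -0.1 0.0316 -0.08 0.0314 -0.06 0.0313 -0.04 0.0299 -0.02 0.0297 0.0 0.0296 0.02 0.0293 0.04 0.0291 0.06 0.0288 0.08 0.0285 0.1 0.0283 0.12 0.028 
chipblob [383.98518519 219.07407407] 135 0.044468465932103074 [ 0.03143035 -0.09237701]

chipblob [366.94545455 219.99090909] 110 0.0438348050128481 [ 0.03174087 -0.06281698]

chipblob [377.1197411  237.49190939] 309 0.046843113874017746 [ 7.86051059e-06 -7.80648375e-02]

chipblob [377.80952381 255.97777778] 315 0.04655832710280293 [-0.03196023 -0.07709594]
```

```bash
python3 -m handwheel '[{"hand":1,"dx":3.2,"dy":-2.77,"wz":-0.013},{"hand":1,"dx":3.2,"dy":-2.77,"wz":-0.013},{"hand":1,"dx":3.2,"dy":-2.77,"wz":-0.013},{"hand":1,"dx":3.2,"dy":-2.77,"wz":-0.013},{"hand":1,"dx":3.2,"dy":-2.77},{"hand":1,"dx":3.2,"dy":-2.77},{"hand":1,"dx":3.2,"dy":-2.77},{"hand":1,"dx":3.2,"dy":-2.77},{"hand":1,"dx":3.2,"dy":-2.77},{"hand":1,"dx":3.4,"dy":-2.77}]'; python3 -m handwheel '[{"hand":1},{"hand":1}]'; python3 - <<'E'
from h import *
s=bot.read_state(); print(s["tcp_rot"].round(4)); T,R=s["position"],s["tcp_rot"]; print(T); C=cal("wrist"); p,d=vision.capture("wrist"); cv2.imwrite("pics/w1.png",p[...,::-1])
W=cloud("wrist",d,C); z=W[...,2]; k=(z>.118)&(z<.135)&(p[...,0]>p[...,2]*1.5); q=W[k]; print(k.sum(),q.mean(0),q.min(0),q.max(0)); v,u=np.where(k)
b=cv2.minAreaRect(np.c_[u,v].astype(np.float32)); B=ray("wrist",cv2.boxPoints(b),.126,C);print(b,B.round(4),B.mean(0))
E
```

```text
[[-9.448e-01  3.276e-01 -8.000e-04]
 [ 3.276e-01  9.448e-01 -1.500e-03]
 [ 3.000e-04 -1.700e-03 -1.000e+00]]
[0.20444999 0.59000488 0.22177   ]invalid input
invalid input
<stdin>:3: RuntimeWarning: Mean of empty slice.
  ret = um.true_divide(
Traceback (most recent call last):
ValueError: zero-size array to reduction operation minimum which has no identity
```

All keys seem to be required.

```bash
python3 -m handwheel '[{"hand":1,"dx":3.2,"dy":-2.77,"dz":0,"wx":0,"wy":0,"wz":-0.013},{"hand":1,"dx":3.2,"dy":-2.77,"dz":0,"wx":0,"wy":0,"wz":-0.013},{"hand":1,"dx":3.2,"dy":-2.77,"dz":0,"wx":0,"wy":0,"wz":-0.013},{"hand":1,"dx":3.2,"dy":-2.77,"dz":0,"wx":0,"wy":0,"wz":-0.013},{"hand":1,"dx":3.2,"dy":-2.77,"dz":0,"wx":0,"wy":0,"wz":0},{"hand":1,"dx":3.2,"dy":-2.77,"dz":0,"wx":0,"wy":0,"wz":0},{"hand":1,"dx":3.2,"dy":-2.77,"dz":0,"wx":0,"wy":0,"wz":0},{"hand":1,"dx":3.2,"dy":-2.77,"dz":0,"wx":0,"wy":0,"wz":0},{"hand":1,"dx":3.2,"dy":-2.77,"dz":0,"wx":0,"wy":0,"wz":0},{"hand":1,"dx":3.4,"dy":-2.77,"dz":0,"wx":0,"wy":0,"wz":0}]'; python3 -m handwheel '[{"hand":1,"dx":0,"dy":0,"dz":0,"wx":0,"wy":0,"wz":0},{"hand":1,"dx":0,"dy":0,"dz":0,"wx":0,"wy":0,"wz":0}]'; python3 - <<'E'
from h import *
s=bot.read_state(); print(s["tcp_rot"].round(4)); T,R=s["position"],s["tcp_rot"]; print(T); C=cal("wrist"); p,d=vision.capture("wrist"); cv2.imwrite("pics/w1.png",p[...,::-1])
W=cloud("wrist",d,C); z=W[...,2]; k=(z>.118)&(z<.135)&(p[...,0]>p[...,2]*1.5); q=W[k]; print(k.sum(),q.mean(0),q.min(0),q.max(0)); v,u=np.where(k)
b=cv2.minAreaRect(np.c_[u,v].astype(np.float32)); B=ray("wrist",cv2.boxPoints(b),.126,C);print(b,B.round(4),B.mean(0))
E
```

```text
time_s: 1.2
position: [0.5275, 0.3122, 0.2224]
tcp_rot: [[-0.926, 0.376, -0.001], [0.376, 0.926, -0.0], [0.001, -0.0, -1.0]]
force: [0.5, 0.1, -0.1]
opening: 1.003
time_s: 1.4
position: [0.5271, 0.3126, 0.2221]
tcp_rot: [[-0.926, 0.379, -0.001], [0.379, 0.926, 0.0], [0.001, -0.0, -1.0]]
force: [-0.3, 0.1, -0.6]
opening: 0.999
[[-9.255e-01  3.786e-01 -1.200e-03]
 [ 3.786e-01  9.255e-01  1.000e-04]
 [ 1.100e-03 -4.000e-04 -1.000e+00]]
[0.52712575 0.31258645 0.22210718]
1027 [0.52413157 0.31670367 0.1244415 ] [0.51063671 0.30281059 0.11803637] [0.5403016  0.33000178 0.12709872]
((320.5, 240.5), (35.0, 29.0), 90.0) [[0.5077 0.312  0.126 ]
 [0.5154 0.3308 0.126 ]
 [0.5397 0.3213 0.126 ]
 [0.5317 0.3019 0.126 ]] [0.52360733 0.31653685 0.126     ]
```

View pics/w1.png

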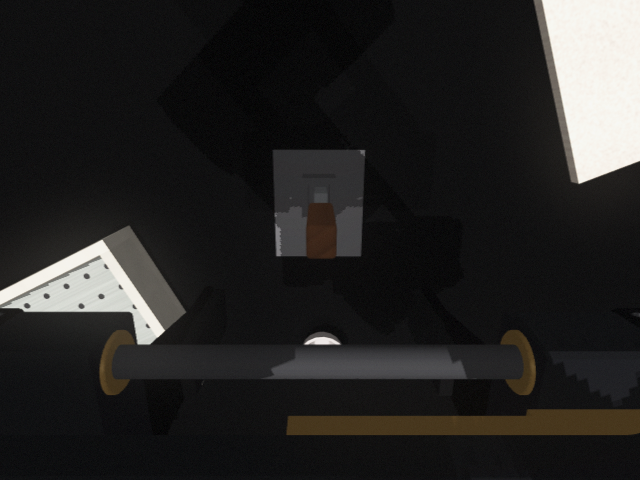

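The wrist view shows the brown handle upright at about (320,232), the grey caddy foot squared to the image, and the jaws opening along the columns. It is centred and aligned, so I'll go down and grip.

Candidates checked: brown handle at top (121,262) is the rake. The brown disc at top (456,241) is a look-alike chip, so not wanted.

```bash
python3 -m handwheel '[{"hand":1,"dx":-0.2,"dy":0.2,"dz":-4,"wx":0,"wy":0,"wz":0},{"hand":1,"dx":0,"dy":0,"dz":-4,"wx":0,"wy":0,"wz":0},{"hand":1,"dx":0,"dy":0,"dz":-4,"wx":0,"wy":0,"wz":0},{"hand":1,"dx":0,"dy":0,"dz":-2,"wx":0,"wy":0,"wz":0},{"hand":1,"dx":0,"dy":0,"dz":0,"wx":0,"wy":0,"wz":0},{"hand":-1,"dx":0,"dy":0,"dz":0,"wx":0,"wy":0,"wz":0},{"hand":-1,"dx":0,"dy":0,"dz":0,"wx":0,"wy":0,"wz":0},{"hand":-1,"dx":0,"dy":0,"dz":0,"wx":0,"wy":0,"wz":0},{"hand":-1,"dx":0,"dy":0,"dz":0,"wx":0,"wy":0,"wz":0},{"hand":-1,"dx":0,"dy":0,"dz":0,"wx":0,"wy":0,"wz":0}]'; python3 -m handwheel '[{"hand":-1,"dx":0,"dy":0,"dz":0,"wx":0,"wy":0,"wz":0},{"hand":-1,"dx":0,"dy":0,"dz":0,"wx":0,"wy":0,"wz":0},{"hand":-1,"dx":0,"dy":0,"dz":0,"wx":0,"wy":0,"wz":0}]'
```

```text
time_s: 2.45
position: [0.5252, 0.3156, 0.0835]
tcp_rot: [[-0.926, 0.376, 0.001], [0.376, 0.926, 0.001], [-0.001, 0.001, -1.0]]
force: [0.0, -0.3, -0.3]
opening: 0.628
time_s: 2.75
position: [0.5248, 0.3154, 0.0826]
tcp_rot: [[-0.926, 0.376, -0.0], [0.376, 0.926, -0.0], [0.0, -0.0, -1.0]]
force: [0.6, -0.2, -0.5]
opening: 0.356
```

```bash
python3 -m handwheel '[{"hand":-1,"dx":0,"dy":0,"dz":0,"wx":0,"wy":0,"wz":0},{"hand":-1,"dx":0,"dy":0,"dz":0,"wx":0,"wy":0,"wz":0},{"hand":-1,"dx":0,"dy":0,"dz":0,"wx":0,"wy":0,"wz":0},{"hand":-1,"dx":0,"dy":0,"dz":0,"wx":0,"wy":0,"wz":0}]'
```

```text
time_s: 3.15
position: [0.5247, 0.3154, 0.0824]
tcp_rot: [[-0.927, 0.376, -0.0], [0.376, 0.927, -0.0], [0.0, -0.0, -1.0]]
force: [0.9, -0.4, -1.0]
opening: 0.256
```

```bash
python3 -m handwheel '[{"hand":-1,"dx":0,"dy":0,"dz":1,"wx":0,"wy":0,"wz":0},{"hand":-1,"dx":0,"dy":0,"dz":2,"wx":0,"wy":0,"wz":0},{"hand":-1,"dx":0,"dy":0,"dz":3,"wx":0,"wy":0,"wz":0},{"hand":-1,"dx":0,"dy":0,"dz":3,"wx":0,"wy":0,"wz":0},{"hand":-1,"dx":0,"dy":0,"dz":3,"wx":0,"wy":0,"wz":0},{"hand":-1,"dx":0,"dy":0,"dz":0,"wx":0,"wy":0,"wz":0},{"hand":-1,"dx":0,"dy":0,"dz":0,"wx":0,"wy":0,"wz":0}]'; python3 - <<'E'
from h import *
p,d=vision.capture("scene"); cv2.imwrite("pics/s2.png",cv2.resize(p[60:260,330:530,::-1],None,fx=3,fy=3)); print(bot.read_state()["position"],bot.read_state()["joint_positions"])
W=cloud("scene",d); np.savez("pics/s2.npz",p=p,d=d)
E
```

```text
time_s: 3.85
position: [0.5248, 0.3155, 0.2034]
tcp_rot: [[-0.927, 0.376, 0.001], [0.376, 0.927, 0.001], [-0.001, 0.001, -1.0]]
force: [-0.9, 0.1, -1.8]
opening: 0.249
[0.52390229 0.31520841 0.20205208] [ 2.05726064e+01  3.05276420e+01  8.52673950e+01  2.22192685e-03
  6.42877631e+01 -4.73243832e+01]
```

View pics/s2.png

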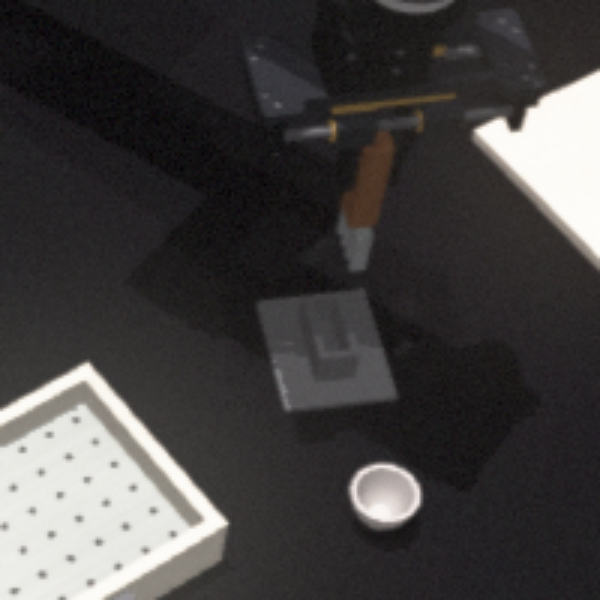

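The rake is held upright in the jaws and clear of the socket, at about (360,200) in the crop. Next I'll carry it over to behind the heap's -x column.

```bash
python3 -m handwheel '[{"hand":-1,"dx":0.18,"dy":-4.6,"dz":0,"wx":0,"wy":0,"wz":0.045},{"hand":-1,"dx":0.18,"dy":-4.6,"dz":0,"wx":0,"wy":0,"wz":0.045},{"hand":-1,"dx":0.18,"dy":-4.6,"dz":0,"wx":0,"wy":0,"wz":0.045},{"hand":-1,"dx":0.18,"dy":-4.6,"dz":0,"wx":0,"wy":0,"wz":0.045},{"hand":-1,"dx":0.18,"dy":-4.6,"dz":0,"wx":0,"wy":0,"wz":0.045},{"hand":-1,"dx":0.18,"dy":-4.6,"dz":0,"wx":0,"wy":0,"wz":0.045},{"hand":-1,"dx":0.18,"dy":-4.6,"dz":0,"wx":0,"wy":0,"wz":0.045},{"hand":-1,"dx":0.18,"dy":-4.6,"dz":0,"wx":0,"wy":0,"wz":0.045},{"hand":-1,"dx":0.18,"dy":-4.6,"dz":0,"wx":0,"wy":0,"wz":0.045},{"hand":-1,"dx":0.2,"dy":-4.9,"dz":0,"wx":0,"wy":0,"wz":0.043}]'; python3 -m handwheel '[{"hand":-1,"dx":0,"dy":0,"dz":0,"wx":0,"wy":0,"wz":0},{"hand":-1,"dx":0,"dy":0,"dz":0,"wx":0,"wy":0,"wz":0}]'
cat >> h.py <<'E'
def stf(P):
    f=np.load("st.npz"); th=float(f["th"]); R=np.array([[np.cos(th),-np.sin(th)],[np.sin(th),np.cos(th)]]); return (np.asarray(P)[...,:2]-f["c"])@R
def w(P):
    f=np.load("st.npz"); th=float(f["th"]); R=np.array([[np.cos(th),-np.sin(th)],[np.sin(th),np.cos(th)]]); return np.asarray(P)@R.T+f["c"]
E
python3 - <<'E'
from h import *
s=bot.read_state(); print(s["position"],stf(s["position"]),s["joint_positions"],s["force"], np.degrees(np.arctan2(-s["tcp_rot"][0,1],s["tcp_rot"][1,1])))
E
```

```text
time_s: 4.9
position: [0.5414, -0.1485, 0.2006]
tcp_rot: [[-0.998, -0.064, -0.004], [-0.064, 0.998, 0.002], [0.004, 0.003, -1.0]]
force: [1.1, 1.2, -0.0]
opening: 0.254
time_s: 5.1
position: [0.5416, -0.1482, 0.2007]
tcp_rot: [[-0.998, -0.059, -0.004], [-0.059, 0.998, 0.002], [0.004, 0.003, -1.0]]
force: [-0.7, 0.2, -0.9]
opening: 0.251
[ 0.54160927 -0.14818506  0.20065413] [-0.03255442 -0.12119041] [-2.67176527e+01  2.69903334e+01  9.24802533e+01  3.02224806e-02
  6.07797127e+01 -1.20097477e+02] [-0.67653403  0.22716673 -0.85209678] 3.364749670501496
```

```bash
python3 -m handwheel '[{"hand":-1,"dx":0,"dy":0,"dz":-3.4,"wx":0,"wy":0,"wz":0},{"hand":-1,"dx":0,"dy":0,"dz":-3.4,"wx":0,"wy":0,"wz":0},{"hand":-1,"dx":0,"dy":0,"dz":-1.8,"wx":0,"wy":0,"wz":0},{"hand":-1,"dx":0,"dy":0,"dz":-0.2,"wx":0,"wy":0,"wz":0},{"hand":-1,"dx":0,"dy":0,"dz":0,"wx":0,"wy":0,"wz":0}]'
python3 - <<'E'
from h import *
s=bot.read_state(); print(s["position"],stf(s["position"]),s["force"]); p,d=vision.capture("scene"); np.savez("pics/s3.npz",p=p,d=d); cv2.imwrite("pics/s3.png",cv2.resize(p[140:320,200:420,::-1],None,fx=3.6,fy=3.3))
E
```

```text
time_s: 5.6
position: [0.5423, -0.1459, 0.1138]
tcp_rot: [[-0.998, -0.064, -0.002], [-0.064, 0.998, 0.001], [0.002, 0.001, -1.0]]
force: [0.5, -0.4, -1.2]
opening: 0.256
[ 0.54233631 -0.1458681   0.11384668] [-0.0316846  -0.11892318] [ 0.47923155 -0.44131256 -1.15976088]
```

View pics/s3.png

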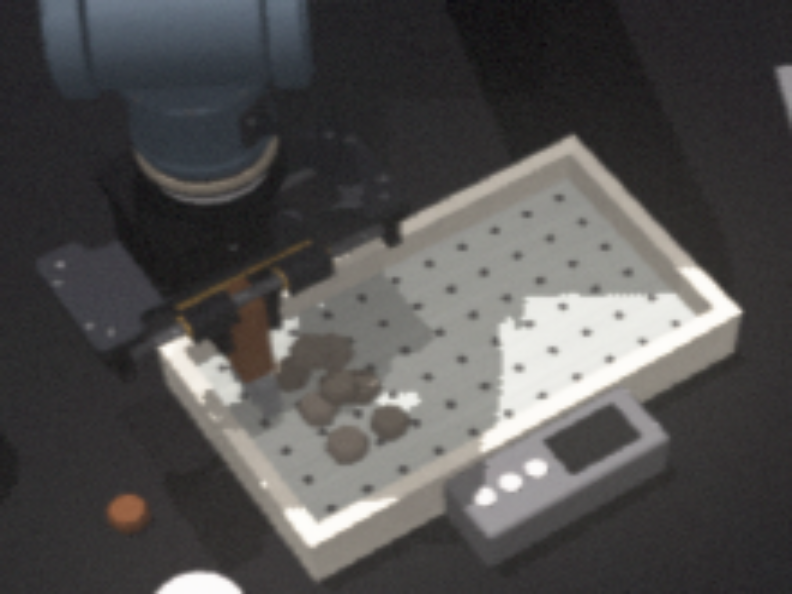

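```bash
python3 -m handwheel '[{"hand":-1,"dx":0,"dy":-0.1,"dz":-0.1,"wx":0,"wy":0,"wz":0},{"hand":-1,"dx":0,"dy":0,"dz":-0.1,"wx":0,"wy":0,"wz":0},{"hand":-1,"dx":0,"dy":0,"dz":-0.05,"wx":0,"wy":0,"wz":0},{"hand":-1,"dx":0,"dy":0,"dz":0,"wx":0,"wy":0,"wz":0}]' | egrep 'pos|force'; python3 -m handwheel '[{"hand":-1,"dx":0,"dy":0,"dz":-0.04,"wx":0,"wy":0,"wz":0},{"hand":-1,"dx":0,"dy":0,"dz":0,"wx":0,"wy":0,"wz":0}]' | egrep 'pos|force'
```

```text
position: [0.5431, -0.1487, 0.1125]
force: [-0.5, 0.1, -1.0]
position: [0.5429, -0.1486, 0.1117]
force: [0.7, -0.4, -1.3]
```

```bash
python3 -m handwheel '[{"hand":-1,"dx":0,"dy":0,"dz":-0.04,"wx":0,"wy":0,"wz":0},{"hand":-1,"dx":0,"dy":0,"dz":0,"wx":0,"wy":0,"wz":0}]' | egrep 'pos|force'
```

```text
position: [0.5429, -0.1485, 0.1112]
force: [-0.6, 0.2, -0.5]
```

```bash
python3 -m handwheel '[{"hand":-1,"dx":0,"dy":0,"dz":-0.03,"wx":0,"wy":0,"wz":0},{"hand":-1,"dx":0,"dy":0,"dz":0,"wx":0,"wy":0,"wz":0}]' | egrep 'pos|force'
```

```text
position: [0.5429, -0.1485, 0.1109]
force: [0.4, 0.3, -1.2]
```

```bash
python3 -m handwheel '[{"hand":-1,"dx":0,"dy":0,"dz":-0.04,"wx":0,"wy":0,"wz":0},{"hand":-1,"dx":0,"dy":0,"dz":0,"wx":0,"wy":0,"wz":0}]' | egrep 'pos|force'
```

```text
position: [0.5429, -0.1485, 0.1105]
force: [0.6, -0.3, -0.9]
```

```bash
python3 -m handwheel '[{"hand":-1,"dx":0,"dy":0,"dz":-0.03,"wx":0,"wy":0,"wz":0},{"hand":-1,"dx":0,"dy":0,"dz":0,"wx":0,"wy":0,"wz":0}]' | egrep 'pos|force'
```

```text
position: [0.5429, -0.1485, 0.1102]
force: [0.6, 0.1, -0.8]
```

```bash
python3 -m handwheel '[{"hand":-1,"dx":0,"dy":0,"dz":-0.03,"wx":0,"wy":0,"wz":0},{"hand":-1,"dx":0,"dy":0,"dz":0,"wx":0,"wy":0,"wz":0}]' | egrep 'pos|force'
```

```text
position: [0.5429, -0.1485, 0.1099]
force: [-0.2, -0.1, -2.0]
```

```bash
python3 -m handwheel '[{"hand":-1,"dx":0,"dy":0,"dz":-0.04,"wx":0,"wy":0,"wz":0},{"hand":-1,"dx":0,"dy":0,"dz":0,"wx":0,"wy":0,"wz":0}]' | egrep 'pos|force'
```

```text
position: [0.5429, -0.1485, 0.1095]
force: [0.9, -0.2, -0.1]
```

```bash
python3 -m handwheel '[{"hand":-1,"dx":0,"dy":0,"dz":-0.03,"wx":0,"wy":0,"wz":0},{"hand":-1,"dx":0,"dy":0,"dz":0,"wx":0,"wy":0,"wz":0}]' | egrep 'pos|force'
```

```text
position: [0.5429, -0.1485, 0.1092]
force: [-0.5, 0.3, -0.8]
```

```bash
python3 -m handwheel '[{"hand":-1,"dx":0,"dy":0,"dz":-0.03,"wx":0,"wy":0,"wz":0},{"hand":-1,"dx":0,"dy":0,"dz":0,"wx":0,"wy":0,"wz":0}]' | egrep 'pos|force'
```

```text
position: [0.5429, -0.1485, 0.1089]
force: [0.1, -0.3, -0.6]
```

```bash
python3 -m handwheel '[{"hand":-1,"dx":0,"dy":0,"dz":-0.03,"wx":0,"wy":0,"wz":0},{"hand":-1,"dx":0,"dy":0,"dz":0,"wx":0,"wy":0,"wz":0}]' | egrep 'pos|force'
```

```text
position: [0.5429, -0.1485, 0.1086]
force: [0.7, -0.6, -1.8]
```

```bash
python3 -m handwheel '[{"hand":-1,"dx":0,"dy":0,"dz":-0.03,"wx":0,"wy":0,"wz":0},{"hand":-1,"dx":0,"dy":0,"dz":0,"wx":0,"wy":0,"wz":0}]' | egrep 'pos|force'
```

```text
position: [0.5429, -0.1485, 0.1083]
force: [-0.5, 0.3, -0.4]
```

```bash
python3 -m handwheel '[{"hand":-1,"dx":0,"dy":0,"dz":-0.03,"wx":0,"wy":0,"wz":0},{"hand":-1,"dx":0,"dy":0,"dz":0,"wx":0,"wy":0,"wz":0}]' | egrep 'pos|force'
```

```text
position: [0.5429, -0.1485, 0.108]
force: [-0.8, -1.0, -0.6]
```

```bash
python3 -m handwheel '[{"hand":-1,"dx":0,"dy":0,"dz":-0.03,"wx":0,"wy":0,"wz":0},{"hand":-1,"dx":0,"dy":0,"dz":0,"wx":0,"wy":0,"wz":0}]' | egrep 'pos|force'
```

```text
position: [0.5429, -0.1485, 0.1077]
force: [0.2, 0.1, -0.5]
```

```bash
python3 -m handwheel '[{"hand":-1,"dx":0,"dy":0,"dz":-0.03,"wx":0,"wy":0,"wz":0},{"hand":-1,"dx":0,"dy":0,"dz":0,"wx":0,"wy":0,"wz":0}]' | egrep 'pos|force'
```

```text
position: [0.5429, -0.1485, 0.1074]
force: [-1.0, 0.3, -1.5]
```

```bash
python3 -m handwheel '[{"hand":-1,"dx":0,"dy":0,"dz":-0.03,"wx":0,"wy":0,"wz":0},{"hand":-1,"dx":0,"dy":0,"dz":0,"wx":0,"wy":0,"wz":0}]' | egrep 'pos|force'
```

```text
position: [0.5429, -0.1485, 0.1072]
force: [0.0, 0.5, -1.3]
```

```bash
python3 -m handwheel '[{"hand":-1,"dx":0,"dy":0,"dz":-0.03,"wx":0,"wy":0,"wz":0},{"hand":-1,"dx":0,"dy":0,"dz":0,"wx":0,"wy":0,"wz":0}]' | egrep 'pos|force'
```

```text
position: [0.543, -0.1485, 0.1071]
force: [-0.3, 1.0, 1.2]
```

```bash
python3 -m handwheel '[{"hand":-1,"dx":0,"dy":0,"dz":-0.02,"wx":0,"wy":0,"wz":0},{"hand":-1,"dx":0,"dy":0,"dz":0,"wx":0,"wy":0,"wz":0},{"hand":-1,"dx":0,"dy":0,"dz":0,"wx":0,"wy":0,"wz":0}]' | egrep 'time|pos|force'
```

```text
time_s: 9.55
position: [0.543, -0.1485, 0.1069]
force: [-1.1, 0.9, 3.1]
```

```bash
python3 -m handwheel '[{"hand":-1,"dx":0,"dy":0,"dz":0.9,"wx":0,"wy":0,"wz":0},{"hand":-1,"dx":0,"dy":0,"dz":0.95,"wx":0,"wy":0,"wz":0},{"hand":-1,"dx":-0.09,"dy":1.5,"dz":0,"wx":0,"wy":0,"wz":0},{"hand":-1,"dx":-0.06,"dy":1,"dz":0,"wx":0,"wy":0,"wz":0},{"hand":-1,"dx":-0.06,"dy":1,"dz":0,"wx":0,"wy":0,"wz":0},{"hand":-1,"dx":-0.06,"dy":1,"dz":0,"wx":0,"wy":0,"wz":0},{"hand":-1,"dx":-0.06,"dy":1,"dz":0,"wx":0,"wy":0,"wz":0},{"hand":-1,"dx":-0.06,"dy":1,"dz":0,"wx":0,"wy":0,"wz":0},{"hand":-1,"dx":-0.06,"dy":1,"dz":0,"wx":0,"wy":0,"wz":0},{"hand":-1,"dx":-0.06,"dy":1,"dz":0,"wx":0,"wy":0,"wz":0}]'
cat > look.py <<'E'
import sys
from h import *
n=sys.argv[1]
s=bot.read_state(); print(s["position"].round(4),stf(s["position"]).round(4),s["force"].round(1))
p,d=vision.capture("scene"); np.savez(f"pics/{n}.npz",p=p,d=d); i=p[170:320,230:420,::-1]
cv2.imwrite(f"pics/{n}.png",cv2.resize(i,None,fx=4,fy=4,interpolation=cv2.INTER_CUBIC))
E
python3 look.py s4
```

```text
time_s: 10.55
position: [0.5377, -0.0626, 0.1251]
tcp_rot: [[-0.998, -0.062, -0.0], [-0.062, 0.998, 0.0], [0.0, 0.0, -1.0]]
force: [-0.4, -0.1, -0.6]
opening: 0.257
[ 0.5377 -0.0626  0.1251] [-0.0311 -0.0355] [-0.4 -0.1 -0.6]
```

View pics/s4.png

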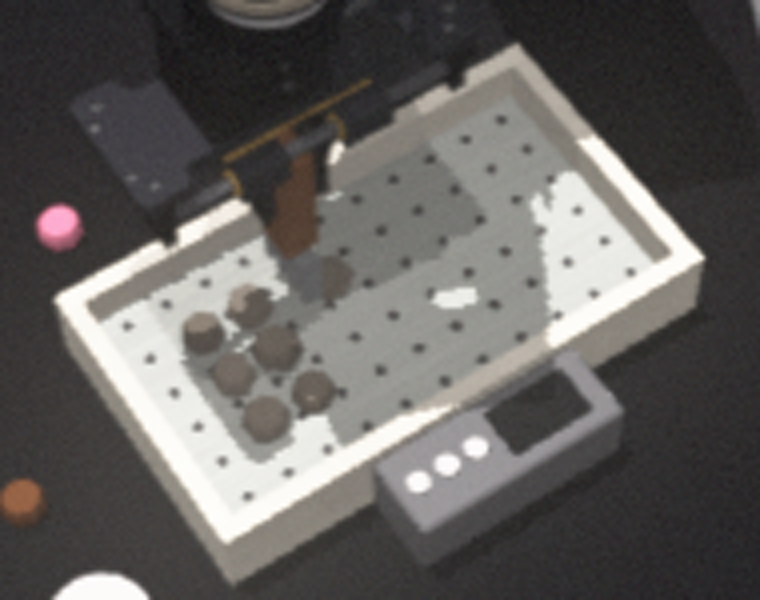

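```bash
python3 - <<'E'
from h import *
p,d=vision.capture("top"); i=p[180:300,235:435]; cv2.imwrite("pics/t5.png",cv2.resize(i[...,::-1],None,fx=4,fy=4,interpolation=cv2.INTER_CUBIC))
E
```

```text
(no output)
```

View pics/t5.png

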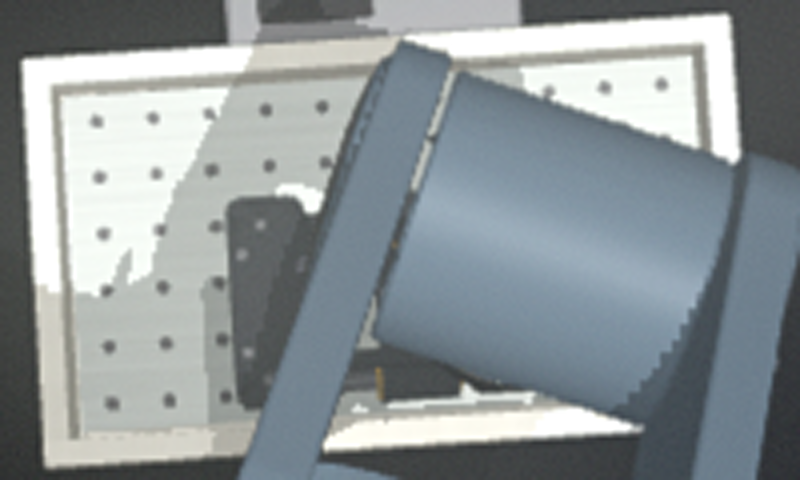

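```bash
cat > hm.py <<'E'
import sys
from h import *
n=sys.argv[1]; f=np.load(f"pics/{n}.npz"); p,d=f["p"],f["d"]; W=cloud("scene",d); L=stf(W); z=W[...,2]
# height-map: max z per 4mm cell above bed
k=(np.abs(L[...,0])<.074)&(np.abs(L[...,1])<.139)&(z>.02)&(z<.075)
H=np.full((38,70),np.nan)
ix=((L[...,0][k]+.076)/.004).astype(int); iy=((L[...,1][k]+.14)/.004).astype(int); zz=z[k]
for a,b,c in zip(ix,iy,zz): H[a,b]=np.nanmax([H[a,b],c])
bed=0.0305-0.013*(np.arange(70)*.004-.14+.12); G=np.nan_to_num((H-bed)*1000,nan=0).clip(0,35)
im=cv2.resize((G*7).astype(np.uint8)[::-1,::-1],None,fx=11,fy=11,interpolation=0); cv2.imwrite(f"pics/{n}_h.png",cv2.applyColorMap(im,cv2.COLORMAP_JET))
E
python3 hm.py s4
```

```text
(no output)
```

View pics/s4_h.png

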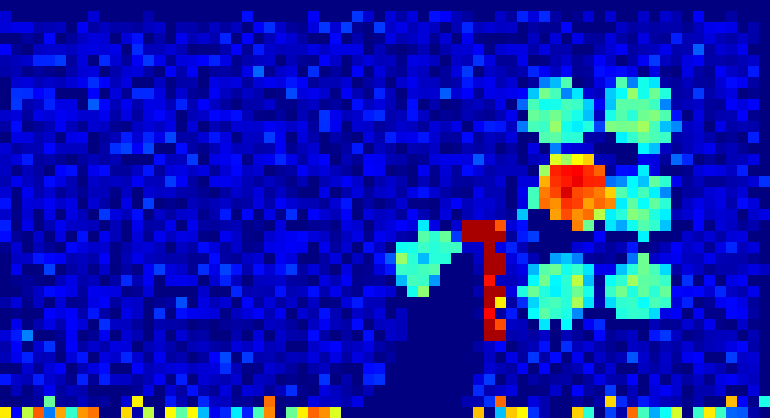

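chip6 is now flat in the middle third, at about (-0.018, -0.015). chip7 is still on the middle column. I'll lower onto the bed behind chip6 and draw it to the far third, tines on the plate.

```bash
python3 -m handwheel '[{"hand":-1,"dx":0.9,"dy":-0.15,"dz":0,"wx":0,"wy":0,"wz":0},{"hand":-1,"dx":0,"dy":0,"dz":-0.9,"wx":0,"wy":0,"wz":0},{"hand":-1,"dx":0,"dy":0,"dz":-0.7,"wx":0,"wy":0,"wz":0},{"hand":-1,"dx":0,"dy":0,"dz":-0.1,"wx":0,"wy":0,"wz":0},{"hand":-1,"dx":0,"dy":0,"dz":0,"wx":0,"wy":0,"wz":0},{"hand":-1,"dx":0,"dy":0,"dz":0,"wx":0,"wy":0,"wz":0}]'|egrep 'time|pos|force'
```

```text
time_s: 11.25
position: [0.5467, -0.0652, 0.108]
force: [-0.1, -0.1, 0.3]
```

```bash
python3 -m handwheel '[{"hand":-1,"dx":0,"dy":0,"dz":-0.04,"wx":0,"wy":0,"wz":0},{"hand":-1,"dx":0,"dy":0,"dz":0,"wx":0,"wy":0,"wz":0}]' | egrep 'pos|force'
```

```text
position: [0.5469, -0.0651, 0.108]
force: [1.0, 0.4, -1.6]
```

```bash
python3 -m handwheel '[{"hand":-1,"dx":0,"dy":0,"dz":-0.03,"wx":0,"wy":0,"wz":0},{"hand":-1,"dx":0,"dy":0,"dz":0,"wx":0,"wy":0,"wz":0}]' | egrep 'pos|force'
```

```text
position: [0.5468, -0.065, 0.1075]
force: [-0.6, 0.1, -1.6]
```

```bash
python3 -m handwheel '[{"hand":-1,"dx":0,"dy":0,"dz":-0.04,"wx":0,"wy":0,"wz":0},{"hand":-1,"dx":0,"dy":0,"dz":0,"wx":0,"wy":0,"wz":0}]' | egrep 'pos|force'
```

```text
position: [0.5468, -0.065, 0.107]
force: [0.6, 0.2, -2.7]
```

```bash
python3 -m handwheel '[{"hand":-1,"dx":0,"dy":0,"dz":-0.03,"wx":0,"wy":0,"wz":0},{"hand":-1,"dx":0,"dy":0,"dz":0,"wx":0,"wy":0,"wz":0}]' | egrep 'pos|force'
```

```text
position: [0.5468, -0.065, 0.1067]
force: [-0.1, 0.8, -0.7]
```

```bash
python3 -m handwheel '[{"hand":-1,"dx":0,"dy":0,"dz":-0.03,"wx":0,"wy":0,"wz":0},{"hand":-1,"dx":0,"dy":0,"dz":0,"wx":0,"wy":0,"wz":0}]' | egrep 'pos|force'
```

```text
position: [0.5468, -0.065, 0.1064]
force: [0.0, 0.2, -2.3]
```

```bash
python3 -m handwheel '[{"hand":-1,"dx":0,"dy":0,"dz":-0.03,"wx":0,"wy":0,"wz":0},{"hand":-1,"dx":0,"dy":0,"dz":0,"wx":0,"wy":0,"wz":0}]' | egrep 'pos|force'
```

```text
position: [0.5468, -0.065, 0.1062]
force: [0.2, 1.1, -0.8]
```

```bash
python3 -m handwheel '[{"hand":-1,"dx":0,"dy":0,"dz":-0.03,"wx":0,"wy":0,"wz":0},{"hand":-1,"dx":0,"dy":0,"dz":0,"wx":0,"wy":0,"wz":0}]' | egrep 'pos|force'
```

```text
position: [0.5469, -0.065, 0.106]
force: [-0.5, 0.6, 1.4]
```

```bash
python3 -m handwheel '[{"hand":-1,"dx":0,"dy":0,"dz":-0.03,"wx":0,"wy":0,"wz":0},{"hand":-1,"dx":0,"dy":0,"dz":0,"wx":0,"wy":0,"wz":0}]' | egrep 'time|pos|force'
```

```text
time_s: 12.85
position: [0.5469, -0.065, 0.1059]
force: [-1.4, 0.0, 3.7]
```

```bash
python3 -m handwheel '[{"hand":-1,"dx":-0.03,"dy":0.5,"dz":0,"wx":0,"wy":0,"wz":0},{"hand":-1,"dx":-0.06,"dy":1,"dz":-0.01,"wx":0,"wy":0,"wz":0},{"hand":-1,"dx":-0.06,"dy":1,"dz":-0.015,"wx":0,"wy":0,"wz":0}]'|egrep 'time|pos|force'
```

```text
time_s: 13.15
position: [0.5458, -0.0397, 0.1055]
force: [0.4, -2.4, 2.2]
```

```bash
python3 -m handwheel '[{"hand":-1,"dx":-0.06,"dy":1,"dz":-0.01,"wx":0,"wy":0,"wz":0},{"hand":-1,"dx":-0.06,"dy":1,"dz":-0.015,"wx":0,"wy":0,"wz":0}]'|egrep 'time|pos|force'
```

```text
time_s: 13.35
position: [0.5443, -0.0191, 0.1052]
force: [-0.2, -3.0, 2.2]
```

```bash
python3 -m handwheel '[{"hand":-1,"dx":-0.06,"dy":1,"dz":-0.015,"wx":0,"wy":0,"wz":0},{"hand":-1,"dx":-0.06,"dy":1,"dz":-0.015,"wx":0,"wy":0,"wz":0},{"hand":-1,"dx":-0.06,"dy":1,"dz":-0.015,"wx":0,"wy":0,"wz":0}]'|egrep 'time|pos|force'
```

```text
time_s: 13.65
position: [0.5423, 0.0108, 0.1047]
force: [0.5, -2.7, 3.5]
```

```bash
python3 -m handwheel '[{"hand":-1,"dx":-0.06,"dy":1,"dz":-0.015,"wx":0,"wy":0,"wz":0},{"hand":-1,"dx":-0.06,"dy":1,"dz":-0.015,"wx":0,"wy":0,"wz":0},{"hand":-1,"dx":-0.06,"dy":1,"dz":-0.015,"wx":0,"wy":0,"wz":0},{"hand":-1,"dx":-0.06,"dy":1,"dz":-0.015,"wx":0,"wy":0,"wz":0},{"hand":-1,"dx":0,"dy":0,"dz":0,"wx":0,"wy":0,"wz":0}]'|egrep 'time|pos|force'; python3 look.py s6; python3 hm.py s6
```

```text
time_s: 14.15
position: [0.5395, 0.052, 0.1039]
force: [0.8, 1.1, 3.6]
[0.5395 0.052  0.1039] [-0.0222  0.0787] [0.8 1.1 3.6]
```

View pics/s6_h.png

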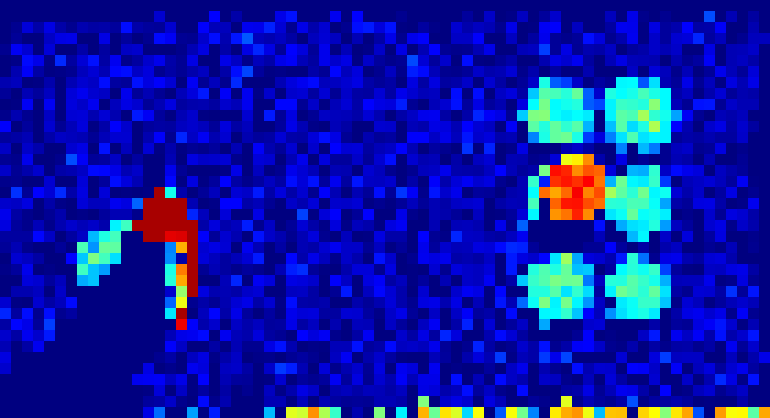

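chip6 is in the far third at about y=0.10. Next, lift over and go behind the -x column.

```bash
python3 -m handwheel '[{"hand":-1,"dx":0,"dy":0,"dz":2,"wx":0,"wy":0,"wz":0},{"hand":-1,"dx":0,"dy":-2,"dz":2,"wx":0,"wy":0,"wz":0},{"hand":-1,"dx":-0.03,"dy":-3,"dz":0,"wx":0,"wy":0,"wz":0},{"hand":-1,"dx":-0.03,"dy":-3,"dz":0,"wx":0,"wy":0,"wz":0},{"hand":-1,"dx":-0.03,"dy":-3,"dz":0,"wx":0,"wy":0,"wz":0},{"hand":-1,"dx":-0.03,"dy":-3,"dz":0,"wx":0,"wy":0,"wz":0},{"hand":-1,"dx":-0.03,"dy":-3,"dz":0,"wx":0,"wy":0,"wz":0},{"hand":-1,"dx":0,"dy":-3,"dz":0,"wx":0,"wy":0,"wz":0},{"hand":-1,"dx":0,"dy":0,"dz":0,"wx":0,"wy":0,"wz":0},{"hand":-1,"dx":0,"dy":0,"dz":0,"wx":0,"wy":0,"wz":0}]'|egrep 'time|pos|force';python3 - <<'E'
from h import *
s=bot.read_state(); print(s["position"],stf(s["position"]),s["tcp_rot"].round(4)[:,1:])
E
```

```text
time_s: 15.2
position: [0.5374, -0.1499, 0.143]
force: [-1.1, 0.5, -1.5]
[ 0.53737597 -0.14991815  0.14304164] [-0.03688737 -0.12265669] [[-0.0596 -0.0023]
 [ 0.9982  0.0024]
 [ 0.0025 -1.    ]]
```

```bash
python3 -m handwheel '[{"hand":-1,"dx":0,"dy":0.1,"dz":-1.8,"wx":0,"wy":0,"wz":0},{"hand":-1,"dx":0,"dy":0,"dz":-1.2,"wx":0,"wy":0,"wz":0},{"hand":-1,"dx":0,"dy":0,"dz":-0.3,"wx":0,"wy":0,"wz":0},{"hand":-1,"dx":0,"dy":0,"dz":0,"wx":0,"wy":0,"wz":0},{"hand":-1,"dx":0,"dy":0,"dz":0,"wx":0,"wy":0,"wz":0}]'|egrep 'time|pos|force'
```

```text
time_s: 15.7
position: [0.5387, -0.1486, 0.1112]
force: [0.5, 0.7, -1.7]
```

```bash
python3 -m handwheel '[{"hand":-1,"dx":-0.05,"dy":0,"dz":-0.2,"wx":0,"wy":0,"wz":0},{"hand":-1,"dx":0,"dy":0,"dz":-0.1,"wx":0,"wy":0,"wz":0},{"hand":-1,"dx":0,"dy":0,"dz":-0.03,"wx":0,"wy":0,"wz":0},{"hand":-1,"dx":0,"dy":0,"dz":-0.03,"wx":0,"wy":0,"wz":0},{"hand":-1,"dx":0,"dy":0,"dz":0,"wx":0,"wy":0,"wz":0}]'|egrep 'time|pos|force'
```

```text
time_s: 16.2
position: [0.538, -0.1491, 0.1075]
force: [0.6, 0.2, -0.9]
```

```bash
python3 -m handwheel '[{"hand":-1,"dx":0,"dy":0,"dz":-0.03,"wx":0,"wy":0,"wz":0},{"hand":-1,"dx":0,"dy":0,"dz":0,"wx":0,"wy":0,"wz":0}]' | egrep 'time|pos|force'
```

```text
time_s: 16.4
position: [0.538, -0.1491, 0.1072]
force: [0.0, -0.4, -0.1]
```

```bash
python3 -m handwheel '[{"hand":-1,"dx":0,"dy":0,"dz":-0.04,"wx":0,"wy":0,"wz":0},{"hand":-1,"dx":-0.03,"dy":0.5,"dz":-0.01,"wx":0,"wy":0,"wz":0},{"hand":-1,"dx":-0.06,"dy":1,"dz":-0.015,"wx":0,"wy":0,"wz":0},{"hand":-1,"dx":-0.06,"dy":1,"dz":-0.015,"wx":0,"wy":0,"wz":0}]'|egrep 'time|pos|force'
```

```text
time_s: 16.8
position: [0.5369, -0.1238, 0.1066]
force: [0.2, -1.5, 2.0]
```

```bash
python3 -m handwheel '[{"hand":-1,"dx":-0.06,"dy":1,"dz":-0.015,"wx":0,"wy":0,"wz":0},{"hand":-1,"dx":-0.06,"dy":1,"dz":-0.015,"wx":0,"wy":0,"wz":0},{"hand":-1,"dx":-0.06,"dy":1,"dz":-0.015,"wx":0,"wy":0,"wz":0}]'|egrep 'time|pos|force'
```

```text
time_s: 17.1
position: [0.5349, -0.0933, 0.1061]
force: [0.8, -3.3, 3.4]
```

```bash
python3 look.py s7; python3 hm.py s7
```

```text
[ 0.5349 -0.0933  0.1061] [-0.0358 -0.066 ] [ 0.8 -3.3  3.4]
```

View pics/s7_h.png

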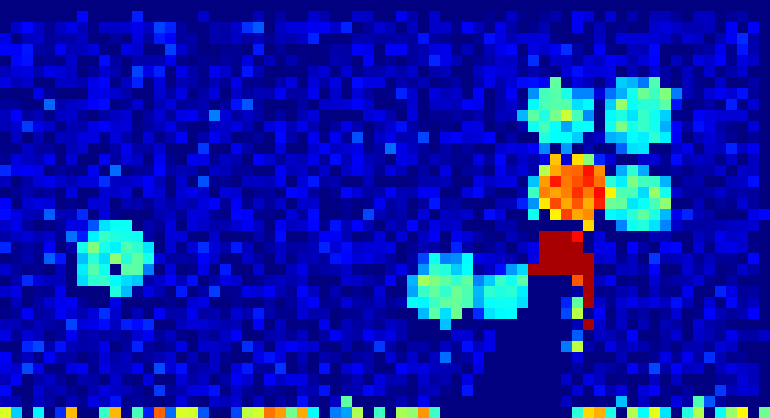

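```bash
python3 -m handwheel '[{"hand":-1,"dx":-0.06,"dy":1,"dz":-0.01,"wx":0,"wy":0,"wz":0},{"hand":-1,"dx":-0.06,"dy":1,"dz":-0.014,"wx":0,"wy":0,"wz":0},{"hand":-1,"dx":-0.06,"dy":1,"dz":-0.014,"wx":0,"wy":0,"wz":0},{"hand":-1,"dx":-0.06,"dy":1,"dz":-0.014,"wx":0,"wy":0,"wz":0}]'|egrep 'time|pos|force'
```

```text
time_s: 17.55
position: [0.5323, -0.0534, 0.1055]
force: [-0.0, -4.0, 4.4]
```

```bash
python3 -m handwheel '[{"hand":-1,"dx":-0.06,"dy":1,"dz":-0.014,"wx":0,"wy":0,"wz":0},{"hand":-1,"dx":-0.06,"dy":1,"dz":-0.014,"wx":0,"wy":0,"wz":0},{"hand":-1,"dx":-0.06,"dy":1,"dz":-0.014,"wx":0,"wy":0,"wz":0},{"hand":-1,"dx":-0.06,"dy":1,"dz":-0.014,"wx":0,"wy":0,"wz":0},{"hand":-1,"dx":0,"dy":0,"dz":0,"wx":0,"wy":0,"wz":0}]'|egrep 'time|pos|force'; python3 look.py s8; python3 hm.py s8
```

```text
time_s: 18.05
position: [0.5294, -0.0119, 0.1047]
force: [0.5, 0.4, 5.0]
[ 0.5294 -0.0119  0.1047] [-0.0362  0.0155] [0.5 0.4 5. ]
```

View pics/s8_h.png

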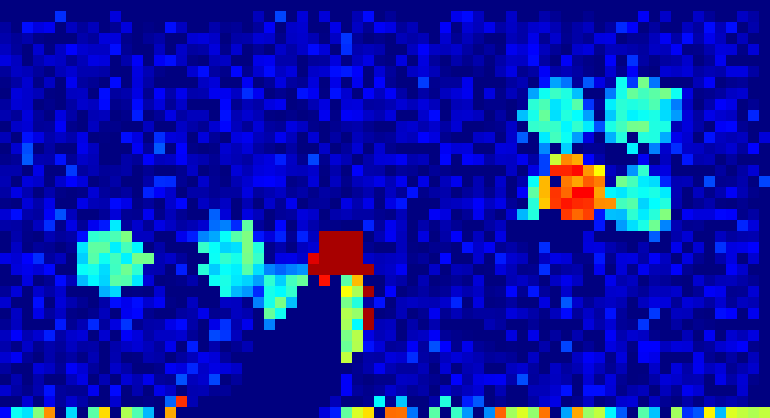

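Lead chip is at y≈0.056 and trailing chip at y≈0.034, as planned. Now knock chip7 off the middle column, with the tines about 18 mm above the bed.

```bash
python3 -m handwheel '[{"hand":-1,"dx":0,"dy":0,"dz":2,"wx":0,"wy":0,"wz":0},{"hand":-1,"dx":0,"dy":0,"dz":2,"wx":0,"wy":0,"wz":0},{"hand":-1,"dx":1,"dy":-2.66,"dz":0,"wx":0,"wy":0,"wz":0},{"hand":-1,"dx":1,"dy":-2.66,"dz":0,"wx":0,"wy":0,"wz":0},{"hand":-1,"dx":1,"dy":-2.66,"dz":0,"wx":0,"wy":0,"wz":0},{"hand":-1,"dx":1,"dy":-2.66,"dz":0,"wx":0,"wy":0,"wz":0},{"hand":-1,"dx":1,"dy":-2.66,"dz":0,"wx":0,"wy":0,"wz":0},{"hand":-1,"dx":0,"dy":0,"dz":0,"wx":0,"wy":0,"wz":0},{"hand":-1,"dx":0,"dy":0,"dz":-1.96,"wx":0,"wy":0,"wz":0},{"hand":-1,"dx":0,"dy":0,"dz":0,"wx":0,"wy":0,"wz":0}]'|egrep 'time|pos|force';python3 -m handwheel '[{"hand":-1,"dx":0,"dy":0,"dz":0,"wx":0,"wy":0,"wz":0}]'|egrep 'time|pos|force';python3 - <<'E'
from h import *
s=bot.read_state(); print(s["position"],stf(s["position"]),s["tcp_rot"].round(4)[:,1:])
E
```

```text
time_s: 19.1
position: [0.5764, -0.1449, 0.1219]
force: [-0.0, 0.2, -1.6]
time_s: 19.2
position: [0.5782, -0.1455, 0.124]
force: [-0.5, 0.5, -0.9]
[ 0.57822776 -0.1455376   0.12396845] [ 0.00415785 -0.1208269 ] [[-0.0621 -0.004 ]
 [ 0.9981  0.0027]
 [ 0.003  -1.    ]]
```

```bash
python3 -m handwheel '[{"hand":-1,"dx":-0.05,"dy":1,"dz":0,"wx":0,"wy":0,"wz":0},{"hand":-1,"dx":-0.06,"dy":1,"dz":0,"wx":0,"wy":0,"wz":0},{"hand":-1,"dx":-0.06,"dy":1,"dz":0,"wx":0,"wy":0,"wz":0},{"hand":-1,"dx":-0.06,"dy":1,"dz":0,"wx":0,"wy":0,"wz":0},{"hand":-1,"dx":-0.06,"dy":1,"dz":0,"wx":0,"wy":0,"wz":0},{"hand":-1,"dx":-0.06,"dy":1,"dz":0,"wx":0,"wy":0,"wz":0},{"hand":-1,"dx":-0.06,"dy":1,"dz":0,"wx":0,"wy":0,"wz":0},{"hand":-1,"dx":-0.06,"dy":1,"dz":0,"wx":0,"wy":0,"wz":0},{"hand":-1,"dx":-0.06,"dy":0.8,"dz":0,"wx":0,"wy":0,"wz":0},{"hand":-1,"dx":0,"dy":0,"dz":0,"wx":0,"wy":0,"wz":0}]'|egrep 'time|pos|force'; python3 look.py s9; python3 hm.py s9
```

```text
time_s: 20.2
position: [0.5742, -0.0577, 0.1251]
force: [-0.7, 0.3, -1.5]
[ 0.5742 -0.0577  0.1251] [ 0.0056 -0.0329] [-0.7  0.3 -1.5]
```

View pics/s9_h.png

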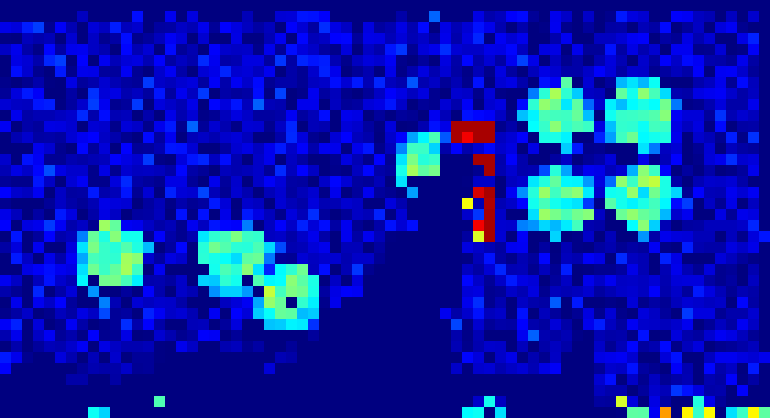

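View pics/s9.png

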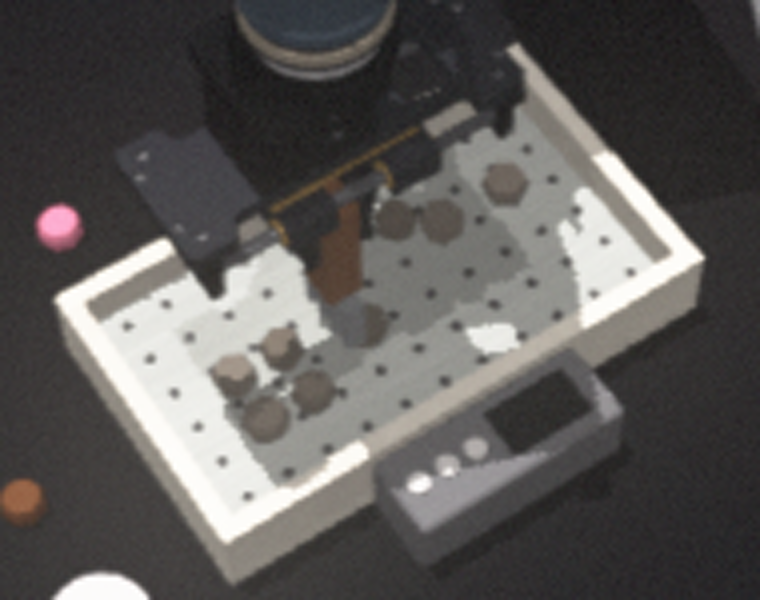

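All eight look flat: four in the heap third, two in the middle at y≈-0.012 and 0.034, and two in the far third at 0.056 and 0.10. Now lift and return to the caddy.

```bash
python3 -m handwheel '[{"hand":-1,"dx":0,"dy":-0.3,"dz":3,"wx":0,"wy":0,"wz":0},{"hand":-1,"dx":0,"dy":0,"dz":4.72,"wx":0,"wy":0,"wz":0},{"hand":-1,"dx":-0.6,"dy":4.7,"dz":0,"wx":0,"wy":0,"wz":-0.056},{"hand":-1,"dx":-0.6,"dy":4.7,"dz":0,"wx":0,"wy":0,"wz":-0.056},{"hand":-1,"dx":-0.6,"dy":4.7,"dz":0,"wx":0,"wy":0,"wz":-0.056},{"hand":-1,"dx":-0.6,"dy":4.7,"dz":0,"wx":0,"wy":0,"wz":-0.056},{"hand":-1,"dx":-0.6,"dy":4.7,"dz":0,"wx":0,"wy":0,"wz":-0.056},{"hand":-1,"dx":-0.6,"dy":4.7,"dz":0,"wx":0,"wy":0,"wz":-0.056},{"hand":-1,"dx":-0.6,"dy":4.7,"dz":0,"wx":0,"wy":0,"wz":-0.056},{"hand":-1,"dx":-0.6,"dy":4.7,"dz":0,"wx":0,"wy":0,"wz":-0.056}]'|egrep 'time|pos|rot|force';python3 -m handwheel '[{"hand":-1,"dx":0,"dy":0,"dz":0,"wx":0,"wy":0,"wz":0},{"hand":-1,"dx":0,"dy":0,"dz":0,"wx":0,"wy":0,"wz":0},{"hand":-1,"dx":0,"dy":0,"dz":0,"wx":0,"wy":0,"wz":0}]'|egrep 'time|pos|rot|force'; python3 look.py s10; python3 hm.py s10; python3 - <<'E'
from h import *
p,d=vision.capture("top"); np.savez("pics/t10.npz",p=p,d=d); i=p[180:300,235:435]; cv2.imwrite("pics/t10.png",cv2.resize(i[...,::-1],None,fx=4,fy=4,interpolation=cv2.INTER_CUBIC))
f=np.load("pics/s10.npz"); cv2.imwrite("pics/s10c.png",cv2.resize(f["p"][60:260,330:530,::-1],None,fx=3,fy=3))
E
```

```text
time_s: 21.25
position: [0.5265, 0.3154, 0.2024]
tcp_rot: [[-0.925, 0.379, 0.001], [0.379, 0.925, -0.0], [-0.001, 0.0, -1.0]]
force: [0.8, -0.1, -1.4]
time_s: 21.55
position: [0.5267, 0.3129, 0.2021]
tcp_rot: [[-0.926, 0.377, -0.0], [0.377, 0.926, -0.001], [0.0, -0.001, -1.0]]
force: [1.0, 0.7, -1.8]
[0.5267 0.3129 0.2021] [-0.0187  0.3399] [ 1.   0.7 -1.8]
```

View pics/t10.png

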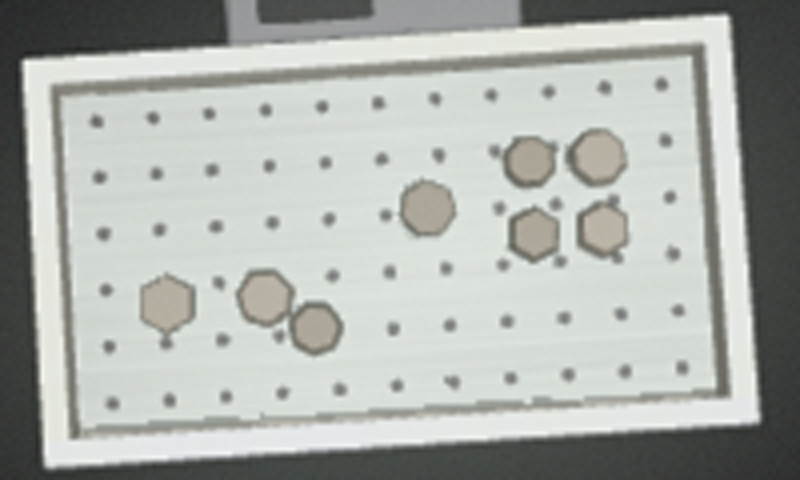

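View pics/s10c.png

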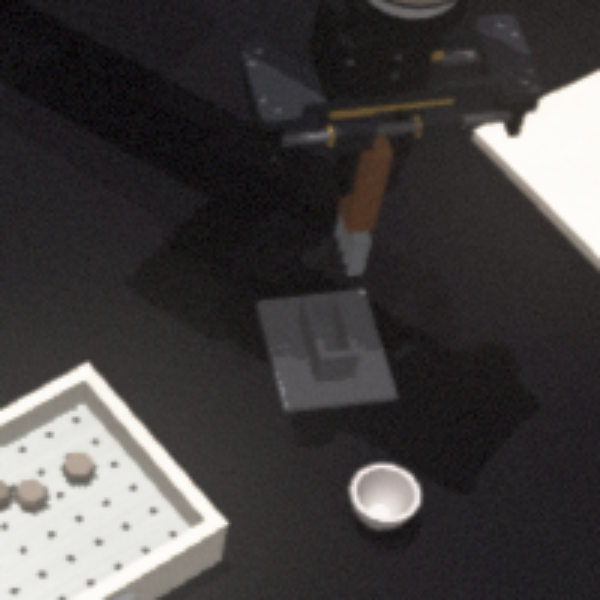

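View pics/s10_h.png

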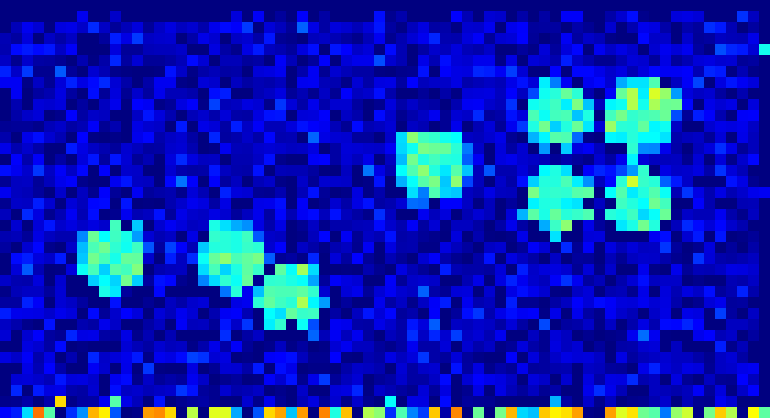

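Both views show eight separate flat chips. In the top crop they are at (167,303), (265,297), (316,328), (428,208), (530,161), (597,157), (533,234) and (602,230). The rake still hangs straight. I'll compute chip coordinates and align over the socket.

```bash
python3 - <<'E'
from h import *
q=np.array([(167,303),(265,297),(316,328),(428,208),(530,161),(597,157),(533,234),(602,230)])/4+[235,180]
print(stf(ray("top",q,.044)).round(4))
E
python3 -m handwheel '[{"hand":-1,"dx":-0.2,"dy":0.25,"dz":0,"wx":0,"wy":0,"wz":0},{"hand":-1,"dx":0,"dy":0,"dz":-3,"wx":0,"wy":0,"wz":0},{"hand":-1,"dx":0,"dy":0,"dz":-3,"wx":0,"wy":0,"wz":0},{"hand":-1,"dx":0,"dy":0,"dz":-2,"wx":0,"wy":0,"wz":0},{"hand":-1,"dx":0,"dy":0,"dz":0,"wx":0,"wy":0,"wz":0},{"hand":-1,"dx":0,"dy":0,"dz":0,"wx":0,"wy":0,"wz":0}]'|egrep 'time|pos|rot|force'
```

```text
[[-0.0207  0.0972]
 [-0.0207  0.0547]
 [-0.0355  0.0335]
 [ 0.0135 -0.0182]
 [ 0.0312 -0.0637]
 [ 0.0311 -0.0929]
 [-0.0006 -0.0629]
 [-0.0007 -0.0928]]
time_s: 22.25
position: [0.5249, 0.316, 0.1226]
tcp_rot: [[-0.926, 0.377, -0.0], [0.377, 0.926, -0.0], [0.0, -0.0, -1.0]]
force: [0.3, 0.7, -0.3]
```

```bash
python3 -m handwheel '[{"hand":-1,"dx":0,"dy":-0.05,"dz":-0.8,"wx":0,"wy":0,"wz":0},{"hand":-1,"dx":0,"dy":0,"dz":-0.7,"wx":0,"wy":0,"wz":0},{"hand":-1,"dx":0,"dy":0,"dz":0,"wx":0,"wy":0,"wz":0}]'|egrep 'time|pos|force'
```

```text
time_s: 22.55
position: [0.5241, 0.3157, 0.1069]
force: [-0.6, -0.1, -1.3]
```

```bash
python3 -m handwheel '[{"hand":-1,"dx":0,"dy":0,"dz":-1,"wx":0,"wy":0,"wz":0},{"hand":-1,"dx":0,"dy":0,"dz":-0.8,"wx":0,"wy":0,"wz":0},{"hand":-1,"dx":0,"dy":0,"dz":-0.5,"wx":0,"wy":0,"wz":0},{"hand":-1,"dx":0,"dy":0,"dz":0,"wx":0,"wy":0,"wz":0}]'|egrep 'time|pos|force'
```

```text
time_s: 22.95
position: [0.5237, 0.3157, 0.0831]
force: [0.2, 0.8, -1.2]
```

```bash
python3 -m handwheel '[{"hand":-1,"dx":0,"dy":0,"dz":-0.15,"wx":0,"wy":0,"wz":0},{"hand":-1,"dx":0,"dy":0,"dz":0,"wx":0,"wy":0,"wz":0},{"hand":-1,"dx":0,"dy":0,"dz":0,"wx":0,"wy":0,"wz":0}]'|egrep 'time|pos|force'
```

```text
time_s: 23.25
position: [0.5247, 0.3161, 0.0831]
force: [0.1, -0.2, -1.1]
```

It's in the socket with no side force. Release.

```bash
python3 -m handwheel '[{"hand":-1,"dx":0,"dy":0,"dz":-0.05,"wx":0,"wy":0,"wz":0},{"hand":1,"dx":0,"dy":0,"dz":0,"wx":0,"wy":0,"wz":0},{"hand":1,"dx":0,"dy":0,"dz":0,"wx":0,"wy":0,"wz":0},{"hand":1,"dx":0,"dy":0,"dz":0,"wx":0,"wy":0,"wz":0},{"hand":1,"dx":0,"dy":0,"dz":0,"wx":0,"wy":0,"wz":0},{"hand":1,"dx":0,"dy":0,"dz":0,"wx":0,"wy":0,"wz":0},{"hand":1,"dx":0,"dy":0,"dz":0,"wx":0,"wy":0,"wz":0},{"hand":1,"dx":0,"dy":0,"dz":0,"wx":0,"wy":0,"wz":0}]'|egrep 'time|pos|force|open'; python3 -m handwheel '[{"hand":1,"dx":0,"dy":0,"dz":1,"wx":0,"wy":0,"wz":0},{"hand":1,"dx":0,"dy":0,"dz":3,"wx":0,"wy":0,"wz":0},{"hand":1,"dx":0,"dy":0,"dz":4,"wx":0,"wy":0,"wz":0},{"hand":1,"dx":0,"dy":0,"dz":4,"wx":0,"wy":0,"wz":0},{"hand":1,"dx":-2,"dy":4,"dz":0,"wx":0,"wy":0,"wz":0},{"hand":1,"dx":-2,"dy":4,"dz":0,"wx":0,"wy":0,"wz":0},{"hand":1,"dx":0,"dy":0,"dz":0,"wx":0,"wy":0,"wz":0},{"hand":1,"dx":0,"dy":0,"dz":0,"wx":0,"wy":0,"wz":0}]'|egrep 'time|pos|force|open'; python3 look.py s11; python3 hm.py s11; python3 - <<'E'
from h import *
f=np.load("pics/s11.npz"); p=f["p"]; cv2.imwrite("pics/s11c.png",cv2.resize(p[60:260,330:530,::-1],None,fx=3,fy=3)); Ws=cloud("scene",f["d"])
hs=cv2.cvtColor(p,cv2.COLOR_RGB2HSV); br=(hs[...,1]>100)&(hs[...,0]<25)&(Ws[...,2]>.05)&(Ws[...,2]<.14); br[:,:420]=0;br[:,470:]=0;br[:130]=0;br[200:]=0
P=Ws[br]
for a in np.arange(.05,.13,.02):
    q=P[(P[:,2]>a)&(P[:,2]<a+.02)]
    if len(q): print(a,q.mean(0).round(4),q.max(0)[2].round(4),len(q))
E
```

```text
time_s: 24.05
position: [0.5245, 0.316, 0.0823]
force: [-0.1, -0.1, -0.3]
opening: 0.802
time_s: 24.85
position: [0.4839, 0.3967, 0.203]
force: [1.0, -0.4, 1.0]
opening: 0.999
[0.4839 0.3967 0.203 ] [-0.0563  0.4262] [ 1.  -0.4  1. ]
0.05 [0.5345 0.3093 0.0603] 0.0695 57
0.07 [0.5333 0.3095 0.0795] 0.0897 64
0.09000000000000001 [0.5343 0.3093 0.0997] 0.11 67
0.11000000000000001 [0.5307 0.3132 0.1221] 0.1295 135
```

View pics/s11c.png

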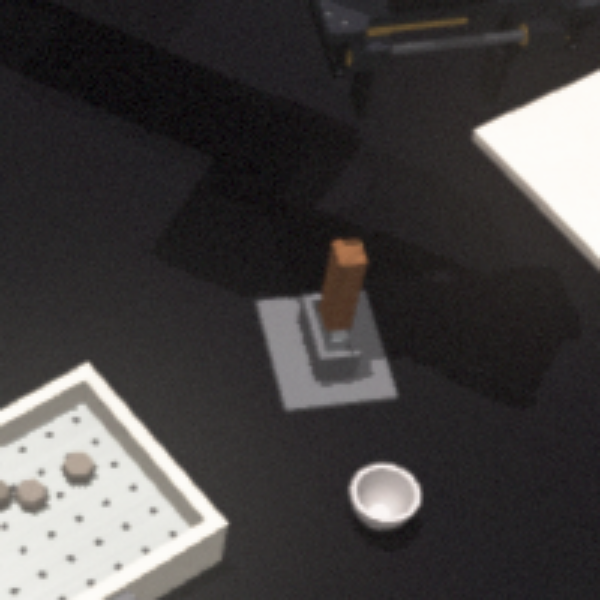

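View pics/s11_h.png

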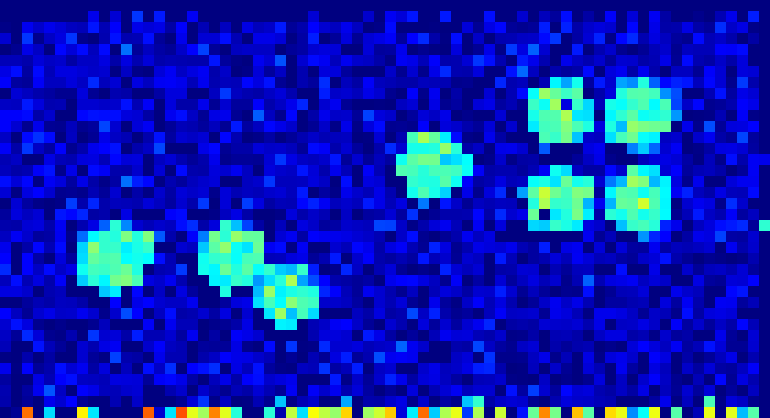

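The rake stands upright in the socket, at the same handle heights and position as at the start. The chips are unchanged and the arm is clear, so I'll hand in.

```bash
python3 -c "
from rig import hand_in
print(hand_in())"
```

```text
the job is handed in; nothing more can be done
None
```

The eight chips lie flat on the bed, and the rake is back upright in its caddy, released. I handed in at about 25 s of the 72 s; the interface gives no verdict.

**How it went:**
- I took the rake by the handle, found the bed by feel behind the heap, and followed its slope of about -0.013 rad towards the far end.
- I knocked chip6 and chip7 off the heap with the tines held about 18 mm above the bed.
- With the tines on the plate, I drew chip6 and the two lower chips of the -x column along the bed.

**Last checks:**
- **Chip layout:** the depth map and top view show eight separate flat chips, the closest centres about 26 mm apart.
- **Thirds:** four chips are in the heap third (y ≈ -93, -93, -64, -63 mm), two in the middle (-18, +34 mm) and two in the far third (+55, +97 mm).
- **Rake:** the handle reads the same position and height as at the start, to within about 1 mm.
- **Force on the bed:** the readings I took came to about 6 N at most, once the rake's weight was allowed for. They were taken only at the end of each short move and carry about 1 N of noise, so short peaks between them were not seen.
- **Glassware and look-alikes:** I planned every move clear of them but did not measure their positions again. The crucible looked undisturbed in the last scene picture.

No check failed. The layer meets the two-per-third rule but is not uniform, as four of the chips stayed at the heap end.

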